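# Lid the sample pot and take its outer cover away

### The arm

A 6-joint arm with a two-finger parallel gripper is mounted at the origin on a cart in front of the work surface, level with it; the furniture and walls round the work are solid. World frame = base frame: x ahead of the robot, y to its left, z up, the work surface at z = 0. Lengths are in m, angles in rad, forces in N, time in s.
With the tool pointing down it reaches from about 0.4 to 0.825 m from the base axis. Payload 7 kg.
Tool frame: the origin (TCP) lies midway between the tips of the shut fingers; the grasp point (between the pads) lies 19 mm behind it (env.hold_point_z is the distance from the TCP to the grasp point, in m); z points along the fingers, y is the direction in which the jaws open and shut (so a half turn about z gives the same grasp; the last joint's range is limited). The gripper opens to 85 mm and grips with 20 to 120 N. Pads are 22 mm wide; open, the fingers measure 114 mm over their backs; the gripper's body (76 mm by 85 mm) begins 54 mm behind the grasp point. The pads swing forward as they close: fully open they stand 13 mm farther back than shut.
Start: joints at [-1.004, 0.359, 0.012, 0, -1.224, -0.288], TCP at [0.186, -0.649, 0.231] pointing down, gripper open.
Joint ranges: [-3.07, 3.07], [-1.43, 2.12], [-1.02, 1.25], [-3.03, 1.67], [-3.05, -0], [-3.03, 3.03]. Speed limits (rad/s): [2.39, 2.39, 3.01, 3.14, 3.14, 3.14].

### API

Orientations are given as [roll, pitch, yaw] about the fixed x, y, z axes, in that order (R = Rz(yaw) Ry(pitch) Rx(roll)).
In Python, from plant import env gives the robot as it stands.
- The arm moves only by the tool send_rows, never from a script. Its argument "series" is a list of rows, each an object of numbers: "dx", "dy", "dz": the shift along the world's x, y, z in units of 30 mm (1.0 is 30 mm); "ax", "ay", "az": the turn, a rotation vector about the world's x, y, z in degrees; "gripper": the opening in per cent of the stroke, from 0 (shut) to 100 (fully open). In form: [{"dx": .., "dy": .., "dz": .., "ax": .., "ay": .., "az": .., "gripper": ..}, ...]. A call has 1 to 20 rows; each row is the pose to reach, as a shift and turn from the pose measured when the call began; what a row does not reach only later rows make up. A row lasts 1/10 s, in which the tool goes at most 50 mm and 8.59 degrees, less where a joint would pass 70% of its speed; a pose out of reach is approached as far as the arm can. A call with a gripper value outside its range is refused whole. The fingers move at their own pace and stop on an object; "newtons" is the grip in N (left out, the last holds). Time passes only in rows, so rows that repeat a pose let the fingers close. It gives the time, the measured TCP pose, the force and the opening at its end, in the units of the state.
- env.get_obs(): the state, without advancing time (a new reading comes with each control period).
- env.snapshot(name): name is "scene" or "top" or "wrist"; returns (picture, depth): 400x640x3 uint8, blue, green, red; 400x640 float32, m along the optical axis (not along the pixel's ray), 0 where there is no reading.
- env.calibration(name): a dict with "fx", "fy", "cx", "cy" (pixels), "R" (3x3) and "t" (3): a world point X has camera coordinates R X + t; the wrist camera has in their place "T_tool_cam" (4x4, takes a point from camera to tool coordinates, whose origin is the TCP and whose axes are the flange's). Camera axes: x right, y down, z forward; pixel columns grow to the right and rows downward; lengths in m; the calibration is good to about 2 mm. A picture is of the moment at which its call begins: read the wrist's pose just before it. calibration takes no time and is no camera call.
- env.close_job(): hands the job in, once; it reports no verdict.
Trained networks look in the newest picture that a camera, given by its name, has taken for a name from the list of things; names that differ only in an ending like _2 or _b are one class to them, and where a whole thing is asked for, a point or a joint stands for the part that bears it (a point fixed in the world has none). Each returns a list of dicts, best first, with "score" (0 to 1); they miss things now and then, are a little off and sometimes report something else, mostly with a low value. They report only what shows in the picture. A call takes as long as a camera call. They do not tell look-alikes from the thing itself.
- env.look_for(label, camera): "box" ([centre column, centre row, width, height] in pixels, round what is visible of it).
- env.place_of(label, camera): "xy" ([column, row] in pixels: a listed point, or the origin of a listed thing).
The state is a dict: "time": time; "joints": joint angles; "joint_vel": joint speeds; "tau": joint torques, N m; "eef_pos": TCP position; "tool_rot": TCP orientation; "contact_force": force on the tool from outside, world axes, zero at the start; "wrist_torque": the same for the moment, N m; "finger_gap": finger opening in m.
Only numpy, scipy, OpenCV 4.12 (cv2) and the standard library are available. Lean on these libraries where they do the work, as an engineer would, in place of code of your own. Each camera call takes 0.05 s, during which the arm holds its last target.

### The job

Press the sprung knob on the pot station down and turn it counter-clockwise to swing the guard arm clear of the pot, letting the knob spring back up. Then carry the nested pair of lids together by the inner lid's stem, lower them gently until fully home on the pot, and lift the outer cover alone by its collar, leaving the inner lid lying undisturbed on the pot. Finish while still holding the cover level about 10 cm straight above its place on the pot, and leave the timer, funnel and sample cell where they are.

Things in the scene. Friction and masses are not known exactly. Their poses are not given: they have to be found in the camera images.
- pot_mouth (a point): Centre of the pot's mouth at rim height, 60 mm above the worktop. Open round steel pot, outside diameter 82, bore 73 mm, fixed on the grey base plate (100 x 200 x 12 mm) of the pot station, which is fixed to the worktop. z up; y points from the pot to the axis of the knob post, 110 mm away.
- knob_grip (a point): On the axis of the sprung knob on the post beside the pot, 104 mm above the worktop while up. The knob is an upright black bar, 50 x 14 mm, 30 mm high (top 11 mm above this point, underside 19 mm below), long along this point's y axis: take it across its 14 mm width, along x. z up.
- guard_end (a point): Round end (32 mm across) of the steel guard arm, at mid-thickness, 76 mm above the worktop while the knob is up. The arm is 16 mm wide and 6 mm thick, fixed to the knob under the bar and turns and dips with it; it points along -y of the knob, this point 107 mm from the knob's axis. At the start it lies over the middle of the pot.
- guard_press (a joint): How far the sprung knob is pushed down, m: 0 up, 0.009 at the bottom stop. The spring pushes back 4 N at the top, 10.5 N at the bottom. A pin in the post blocks turning unless the knob is down 0.006 or more; part-way round it cannot come up; it springs up again at either end of the turn.
- guard_turn (a joint): Turn of knob and guard arm, rad, counter-clockwise seen from above: 0 at the start (arm over the pot), 1.3 at the end stop (arm clear of the pot, where the knob springs up). Turns easily (0.03 N m) once pressed.
- stem (a point): On the axis of the inner lid's stem, 15 mm below its top end. The stem is round, 16 mm thick, plain aluminium, upright; its top 30 mm stick out above the outer cover's collar. Lifted by the stem, the inner lid carries the cover, which lies loose over it, along. This point is 65 mm above the inner lid's underside. z up along the stem.
- inner_seat (a point): On the inner lid's axis at the underside of its flange, 51 mm below stem; it is on the pot mouth's centre when the lid is home. Aluminium lid, 0.14 kg: plug 68 mm across, 14 mm deep, with tapered foot (stands on it on the worktop at first); flange 87 mm across, 5 mm thick; stem 61 mm high on the flange. z up.
- collar (a point): On the axis of the outer cover's collar, at mid-height. White round cover, 0.12 kg, 99 mm across, top plate 5 mm thick, skirt 12 mm below it; collar 46 mm outside, 38 mm inside, 26 mm high (top 13 mm above this point, plate 13 mm below), the stem up its middle. Nested: this point 23 mm above inner_seat, stem top 43 mm above this point. z up.
- timer: Bystander: bench timer, 62 x 66 x 20 mm, lying on the worktop to the right of the lids; origin at the centre of its underside.
- funnel: Bystander: small funnel, 61 mm across and 58 mm high, standing mouth down beyond the lids; origin at the centre of its underside.
- sample_cell: Bystander: clear square sample cell, 28 x 28 x 66 mm, standing beyond the work; origin at the centre of its underside.
Mind the look-alikes: they are no part of the job. There is more than one size of the part that bears collar; the job needs the largest.

How it is judged:
By the outcome, as a careful person would: the job done as asked, in the order asked, and still so for the second after the job is handed in, while the arm keeps its last pose, push and grip.
It also fails if it takes over 64 s, if anything falls off the work surface, if the arm or the gripper's body presses on something with over 40 N, if the wrist force passes 120 N, or if a joint passes its speed limit or range.

## Working session

There is one attempt and no reset: what is moved stays moved. The work goes in short steps, Python scripts to look and compute and a tool call to move; the robot and the scene stay as the last step left them, time stands still between calls to the robot, and variables do not carry over. Pictures are saved under pics/ and viewed, and the job is handed in when it is done.

Besides the shell and the picture viewer there is one more tool, called after "Call:" by a JSON object that holds its "method" and its "body", one argument or row to a line. send_rows: Moves the arm, as the interface text tells. Its arguments: {"type":"object","properties":{"series":{"type":"array"},"newtons":{"type":"number"}},"required":["series"]}

```bash
ls; mkdir -p pics
python3 - <<'E'
from plant import env
import cv2, numpy as np
o=env.get_obs(); print(o)
for n in ["scene","top","wrist"]:
    p,d=env.snapshot(n); cv2.imwrite(f"pics/{n}0.png",p); np.save(f"pics/{n}0.npy",d)
    c=env.calibration(n); print(n,c)
    for l in ["pot_mouth","knob_grip","guard_end","stem","collar","inner_seat"]:
        try: print(l,[(np.round(r["xy"],1),round(r["score"],2)) for r in env.place_of(l,n)])
        except Exception as e: print(l,e)
print(env.get_obs()["time"])
E
```

```text
pics
{'time': 0.0, 'joints': array([-1.00385926e+00,  3.59395195e-01,  1.10587427e-02, -3.41795812e-04,
       -1.22410478e+00, -2.88109836e-01]), 'joint_vel': array([-5.04117547e-05, -1.18559583e-03, -1.21465896e-05,  5.80426663e-04,
        1.55593536e-03,  2.99238811e-04]), 'tau': array([-7.40647829e-04, -5.83317626e+01,  2.93400872e+01,  6.93632975e+00,
       -6.23245141e-03, -4.86779385e-06]), 'eef_pos': array([ 0.18562357, -0.64847255,  0.23035977]), 'tool_rot': array([ 3.13992424e+00, -1.59363099e-04, -2.86288170e+00]), 'contact_force': array([-0.42401308,  0.21728926,  0.48659474]), 'wrist_torque': array([-0.00926846, -0.02342162,  0.01040015]), 'finger_gap': 0.08519706152324952}
scene {'fx': 443.5758620439246, 'fy': 443.5758620439246, 'cx': 318.53504325986194, 'cy': 201.13749350513692, 'R': array([[-0.7881375 , -0.61506729,  0.0230544 ],
       [-0.350431  ,  0.41761385, -0.83832976],
       [ 0.50600138, -0.6687981 , -0.54467578]]), 't': array([0.38445238, 0.31138242, 0.8509908 ])}
pot_mouth [(array([303.5, 255.8]), 0.66)]
knob_grip []
guard_end [(array([303.9, 250.7]), 0.
[... 680 characters left out ...]
44.5]), 0.63)]
collar [(array([320. , 232.2]), 0.86), (array([408.7, 185. ]), 0.84), (array([379.6, 245.9]), 0.73)]
inner_seat [(array([378.4, 243.5]), 0.61)]
wrist {'fx': 350.20253304197354, 'fy': 350.20253304197354, 'cx': 313.8670239378236, 'cy': 200.42282991675708, 'T_tool_cam': array([[ 1.46910381e-04, -9.45215643e-01, -3.26446575e-01,
         8.58870630e-02],
       [ 9.99999978e-01,  1.87815667e-04, -9.37854200e-05,
        -9.57954630e-06],
       [ 1.49959227e-04, -3.26446554e-01,  9.45215650e-01,
        -1.42124764e-01],
       [ 0.00000000e+00,  0.00000000e+00,  0.00000000e+00,
         1.00000000e+00]])}
pot_mouth []
knob_grip []
guard_end []
stem []
collar []
inner_seat []
1.05
```

View pics/scene0.png

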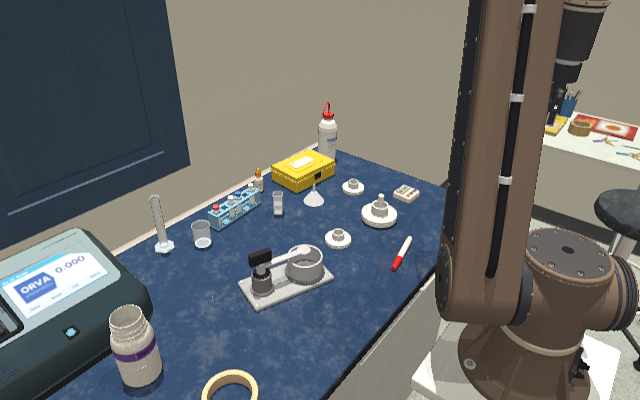

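View pics/top0.png

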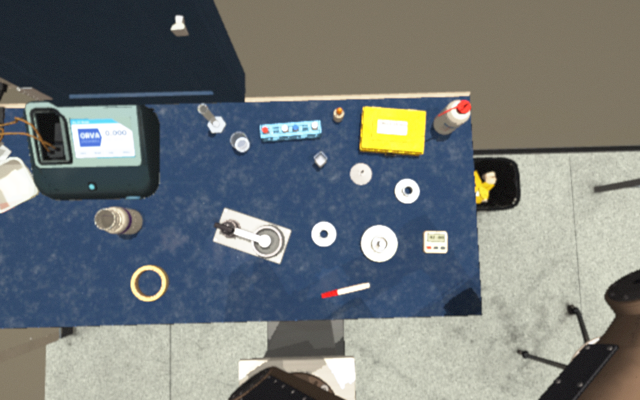

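```bash
cat > h.py <<'E'
import numpy as np
def ray(c,u,v,z):
    # world point at height z on pixel
    R,t=np.array(c["R"]),np.array(c["t"]); C=-R.T@t
    d=R.T@np.array([(u-c["cx"])/c["fx"],(v-c["cy"])/c["fy"],1])
    return C+d*(z-C[2])/d[2]
def cloud(c,d):
    v,u=np.mgrid[0:d.shape[0],0:d.shape[1]]
    P=np.stack([(u-c["cx"])/c["fx"]*d,(v-c["cy"])/c["fy"]*d,d],-1)
    return (P-np.array(c["t"]))@np.array(c["R"])
E
python3 - <<'E'
from plant import env
from h import *
import cv2
c=env.calibration("top"); s=env.calibration("scene")
for n,u,v,z in [("knob",225.7,226,.104),("guard",261.7,239.2,.076),("pot",264.4,240.7,.06),("stem",383.4,244.5,.065),("collar",320,232.2,.037),("collar",408.7,185,.037),("collar",379.6,245.9,.037)]: print(n,ray(c,u,v,z).round(4))
for n,u,v,z in [("guard",303.9,250.7,.076),("pot",303.5,255.8,.06),("stem",381.1,200.6,.065),("c",381.4,208.8,.037),("c",356.1,184,.037)]: print("S",n,ray(s,u,v,z).round(4))
p=cv2.imread("pics/top0.png"); cv2.imwrite("pics/top0z.png",cv2.resize(p[150:300,190:450],None,fx=3,fy=3,interpolation=cv2.INTER_CUBIC))
p=cv2.imread("pics/scene0.png"); cv2.imwrite("pics/scene0z.png",cv2.resize(p[150:300,220:480],None,fx=3,fy=3,interpolation=cv2.INTER_CUBIC))
E
```

```text
knob [0.5178 0.1687 0.104 ]
guard [0.4815 0.0799 0.076 ]
pot [0.4774 0.0749 0.06  ]
stem [ 0.4589 -0.2425  0.065 ]
collar [ 0.4966 -0.0748  0.037 ]
collar [ 0.6202 -0.3232  0.037 ]
collar [ 0.455  -0.2364  0.037 ]
S guard [0.4748 0.0732 0.076 ]
S pot [0.4763 0.0727 0.06  ]
S stem [ 0.4574 -0.2348  0.065 ]
S c [ 0.4555 -0.2386  0.037 ]
S c [ 0.5837 -0.3046  0.037 ]
```

View pics/top0z.png

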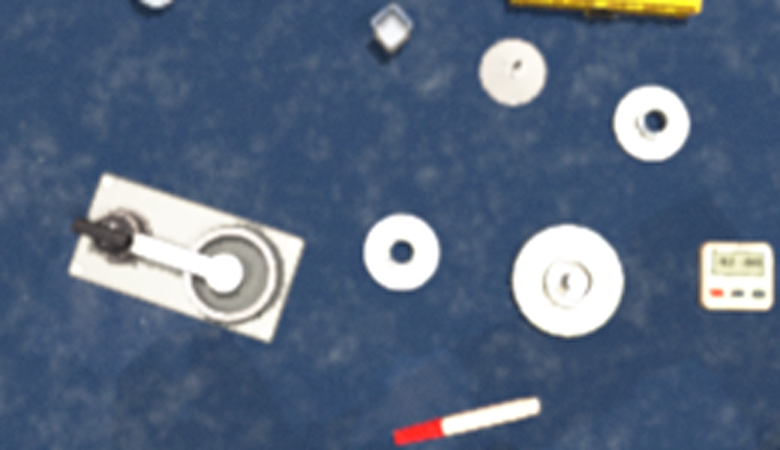

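View pics/scene0z.png

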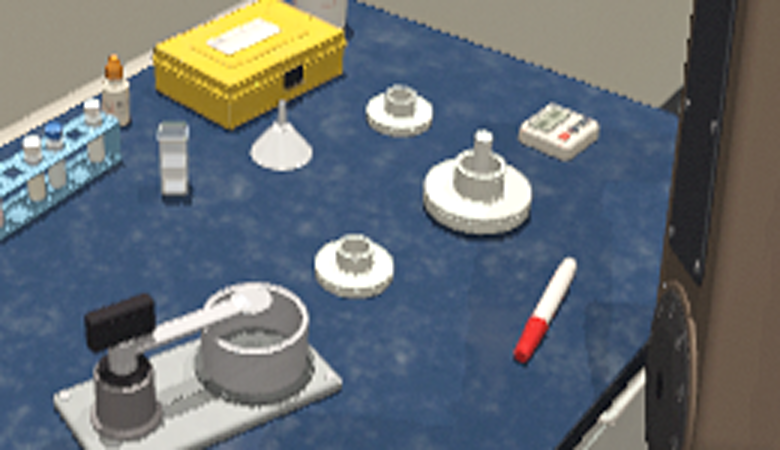

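```bash
cat >> h.py <<'E'
from scipy.optimize import least_squares
def circ(P,r=None):
    f=(lambda q: np.hypot(P[:,0]-q[0],P[:,1]-q[1])-(q[2] if r is None else r))
    return least_squares(f,[*P.mean(0)[:2],r or .04],loss="soft_l1",f_scale=.001).x
E
python3 - <<'E'
from plant import env
from h import *
import cv2
for n in ["top","scene"]:
    c=env.calibration(n); d=np.load(f"pics/{n}0.npy"); W=cloud(c,d); ok=d>0
    def sel(x,y,r,z0,z1): 
        m=ok&(np.hypot(W[...,0]-x,W[...,1]-y)<r)&(W[...,2]>z0)&(W[...,2]<z1); return m
    print(n,"table z",np.median(W[sel(.4,-.1,.02,-.05,.05)][:,2]))
    def hull(m):
        P=W[m]; h=cv2.convexHull(P[:,:2].astype(np.float32)); (x,y),r=cv2.minEnclosingCircle(h); return len(P),P[:,2].mean().round(4),np.round([x,y,r],4),circ(h[:,0].astype(float)).round(4), P[:,:2].mean(0).round(4)
    print("cover plate",hull(sel(.457,-.238,.07,.018,.030)))
    print("collar top",hull(sel(.457,-.238,.03,.045,.056)))
    print("stem",hull(sel(.457,-.238,.03,.07,.09)))
    print("pot rim",hull(sel(.477,.074,.05,.052,.066)))
    print("guardarm",hull(sel(.477,.074,.03,.070,.086)))
    m=sel(.518,.169,.04,.105,.125); print("knob",hull(m)); print(cv2.minAreaRect(W[m][:,:2].astype(np.float32)))
    m=sel(.495,.12,.14,.006,.018); r=cv2.minAreaRect(W[m][:,:2].astype(np.float32)); print("base",r)
E
```

```text
top table z -0.0006065689502244119
cover plate (817, np.float64(0.0236), array([ 0.4618, -0.2361,  0.0493]), array([ 0.4616, -0.2359,  0.0488]), array([ 0.4615, -0.2352]))
collar top (83, np.float64(0.0494), array([ 0.4619, -0.2358,  0.0233]), array([ 0.4615, -0.2359,  0.0224]), array([ 0.4621, -0.2363]))
stem (32, np.float64(0.0789), array([ 0.4618, -0.2358,  0.0078]), array([ 0.4616, -0.236 ,  0.0075]), array([ 0.4619, -0.2354]))
pot rim (154, np.float64(0.0594), array([0.4763, 0.0708, 0.0408]), array([0.4763, 0.0707, 0.0403]), array([0.4745, 0.0686]))
guardarm (147, np.float64(0.0788), array([0.4785, 0.0805, 0.0226]), array([0.4781, 0.0818, 0.021 ]), array([0.479 , 0.0784]))
knob (112, np.float64(0.1147), array([0.5125, 0.1737, 0.0246]), array([0.5159, 0.1733, 0.0217]), array([0.5138, 0.173 ]))
((0.5138847827911377, 0.17317622900009155), (0.048697877675294876, 0.014331850223243237), 70.06990814208984)
base ((0.504615306854248, 0.10775434970855713), (0.20873433351516724, 0.2227708399295807), 70.11105346679688)
scene table z 0.00022734485901139778
cover plate (426, np.float64(0.0239
[... 257 characters left out ...]
(0.0772), array([ 0.4612, -0.2335,  0.0098]), array([ 0.4613, -0.2346,  0.0081]), array([ 0.4592, -0.2333]))
pot rim (250, np.float64(0.0577), array([0.474 , 0.0714, 0.0424]), array([0.4746, 0.0716, 0.041 ]), array([0.4674, 0.0762]))
guardarm (156, np.float64(0.0787), array([0.4776, 0.0812, 0.0226]), array([0.4793, 0.0813, 0.021 ]), array([0.4761, 0.0808]))
knob (186, np.float64(0.113), array([0.5109, 0.1758, 0.0253]), array([0.508 , 0.1774, 0.023 ]), array([0.5102, 0.1769]))
((0.5123291611671448, 0.1753155142068863), (0.049666162580251694, 0.016978580504655838), 72.01655578613281)
base ((0.4924588203430176, 0.11764545738697052), (0.19934043288230896, 0.10530495643615723), 69.99677276611328)
```

Call:
{"method": "send_rows", "body": {
  "series": [
    {"dx": 9.2,"dy": 13.77,"dz": -1.0,"az": 54,"gripper": 100},
    {"dx": 9.2,"dy": 13.77,"dz": -1.0,"az": 54,"gripper": 100},
    {"dx": 9.2,"dy": 13.77,"dz": -1.0,"az": 54,"gripper": 100},
    {"dx": 9.2,"dy": 13.77,"dz": -1.0,"az": 54,"gripper": 100},
    {"dx": 9.2,"dy": 13.77,"dz": -1.0,"az": 54,"gripper": 100},
    {"dx": 9.2,"dy": 13.77,"dz": -1.0,"az": 54,"gripper": 100},
    {"dx": 9.2,"dy": 13.77,"dz": -1.0,"az": 54,"gripper": 100},
    {"dx": 9.2,"dy": 13.77,"dz": -1.0,"az": 54,"gripper": 100},
    {"dx": 9.2,"dy": 13.77,"dz": -1.0,"az": 54,"gripper": 100},
    {"dx": 9.2,"dy": 13.77,"dz": -1.0,"az": 54,"gripper": 100},
    {"dx": 9.2,"dy": 13.77,"dz": -1.0,"az": 54,"gripper": 100},
    {"dx": 9.2,"dy": 13.77,"dz": -1.0,"az": 54,"gripper": 100},
    {"dx": 9.2,"dy": 13.77,"dz": -1.0,"az": 54,"gripper": 100},
    {"dx": 9.2,"dy": 13.77,"dz": -1.0,"az": 54,"gripper": 100}
  ]
}}

```text
invalid input
```

```bash
cat >> h.py <<'E'
from scipy.spatial.transform import Rotation as Ro
def wcloud(c,d,o):
    v,u=np.mgrid[0:d.shape[0],0:d.shape[1]]
    P=np.stack([(u-c["cx"])/c["fx"]*d,(v-c["cy"])/c["fy"]*d,d],-1)
    T=np.array(c["T_tool_cam"]); P=P@T[:3,:3].T+T[:3,3]
    return P@Ro.from_euler("xyz",o["tool_rot"]).as_matrix().T+o["eef_pos"]
def fit(W,ok,x,y,r,z0,z1):
    import cv2
    m=ok&(np.hypot(W[...,0]-x,W[...,1]-y)<r)&(W[...,2]>z0)&(W[...,2]<z1)
    if m.sum()<5: return m.sum()
    P=W[m]; h=cv2.convexHull(P[:,:2].astype(np.float32)); return m.sum(),P[:,2].mean().round(4),circ(h[:,0].astype(float)).round(4),P[:,:2].mean(0).round(4),cv2.minAreaRect(P[:,:2].astype(np.float32))
E
python3 - <<'E'
from plant import env
from h import *
import cv2
o=env.get_obs(); p,d=env.snapshot("wrist"); cv2.imwrite("pics/w1.png",p)
print(o["time"],o["eef_pos"],np.degrees(o["tool_rot"]),o["contact_force"])
W=wcloud(env.calibration("wrist"),d,o); ok=d>0
for n,z0,z1,r in [("plate",.018,.03,.07),("collar",.045,.056,.03),("stem",.072,.09,.03)]: print(n,fit(W,ok,.4615,-.2355,r,z0,z1))
E
```

```text
1.05 [ 0.18575593 -0.64891548  0.23130302] [-1.79999714e+02  8.55823302e-05 -1.64024391e+02] [-0.639829   -0.66523892  0.23781199]
plate 0
collar 0
stem 0
```

View pics/w1.png

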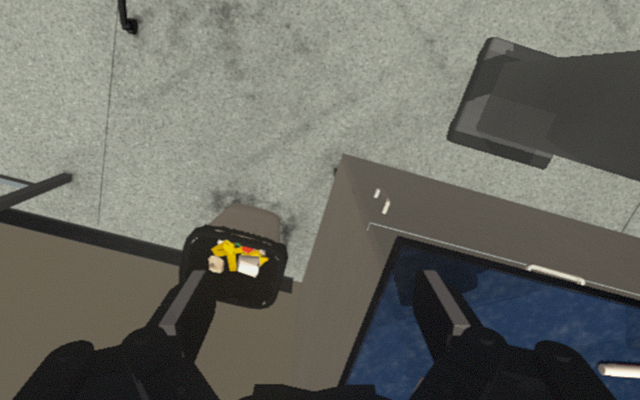

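The wrist view still shows the bench edge and a waste bin, because the move was refused and nothing moved. I'll retry with every field filled in.

Call:
{"method": "send_rows", "body": {
  "series": [
    {"dx": 1.0,"dy": 1.5,"dz": 0.0,"ax": 0,"ay": 0,"az": 6,"gripper": 100},
    {"dx": 2.0,"dy": 3.0,"dz": 0.0,"ax": 0,"ay": 0,"az": 12,"gripper": 100}
  ],
  "newtons": 60
}}

```text
time: 1.3
eef_pos: [0.2409, -0.5653, 0.2304]
tool_rot: [3.141, -0.0, -2.652]
contact_force: [2.4, 0.1, 0.1]
finger_gap: 0.0854
```

Call:
{"method": "send_rows", "body": {
  "series": [
    {"dx": 0.9,"dy": 1.3,"dz": 0,"ax": 0,"ay": 0,"az": 6,"gripper": 100},
    {"dx": 1.8,"dy": 2.6,"dz": 0,"ax": 0,"ay": 0,"az": 12,"gripper": 100},
    {"dx": 2.7,"dy": 3.9,"dz": 0,"ax": 0,"ay": 0,"az": 18,"gripper": 100},
    {"dx": 3.6,"dy": 5.2,"dz": -0.2,"ax": 0,"ay": 0,"az": 24,"gripper": 100},
    {"dx": 4.5,"dy": 6.5,"dz": -0.4,"ax": 0,"ay": 0,"az": 30,"gripper": 100},
    {"dx": 5.4,"dy": 7.8,"dz": -0.6,"ax": 0,"ay": 0,"az": 36,"gripper": 100},
    {"dx": 6.3,"dy": 9.1,"dz": -0.8,"ax": 0,"ay": 0,"az": 42,"gripper": 100},
    {"dx": 7.1,"dy": 10.4,"dz": -1.0,"ax": 0,"ay": 0,"az": 42,"gripper": 100},
    {"dx": 7.35,"dy": 11.0,"dz": -1.0,"ax": 0,"ay": 0,"az": 42,"gripper": 100},
    {"dx": 7.35,"dy": 11.0,"dz": -1.0,"ax": 0,"ay": 0,"az": 42,"gripper": 100}
  ],
  "newtons": 60
}}

```text
time: 2.3
eef_pos: [0.4626, -0.2331, 0.2004]
tool_rot: [3.141, -0.0, -1.915]
contact_force: [-0.3, -0.8, 0.4]
finger_gap: 0.0853
```

Run:
```python
from plant import env
from h import *
import cv2
o=env.get_obs(); p,d=env.snapshot("wrist"); cv2.imwrite("pics/w2.png",p)
print(o["time"],o["eef_pos"],np.degrees(o["tool_rot"]),o["joint_vel"].round(3))
W=wcloud(env.calibration("wrist"),d,o); ok=d>0
for n,z0,z1,r in [("plate",.018,.03,.07),("collar",.045,.056,.03),("stem",.072,.09,.03)]: print(n,fit(W,ok,.4615,-.2355,r,z0,z1))
```

```text
2.3 [ 0.4625794  -0.23308992  0.20042583] [ 1.79953301e+02 -6.92394562e-03 -1.09749212e+02] [-0.048 -0.004  0.001  0.005 -0.007  0.046]
plate (np.int64(6654), np.float64(0.0232), array([ 0.461 , -0.2378,  0.0491]), array([ 0.4596, -0.2417]), ((0.4610939025878906, -0.23783068358898163), (0.09789861738681793, 0.09760507941246033), 73.76923370361328))
collar (np.int64(824), np.float64(0.049), array([ 0.4608, -0.2379,  0.023 ]), array([ 0.4605, -0.2389]), ((0.46067672967910767, -0.23783017694950104), (0.045528292655944824, 0.04570096358656883), 5.749420166015625))
stem (np.int64(326), np.float64(0.0788), array([ 0.4608, -0.2379,  0.0077]), array([ 0.4606, -0.2387]), ((0.46087005734443665, -0.23811355233192444), (0.015022329054772854, 0.014401383697986603), 69.55744171142578))
```

View pics/w2.png

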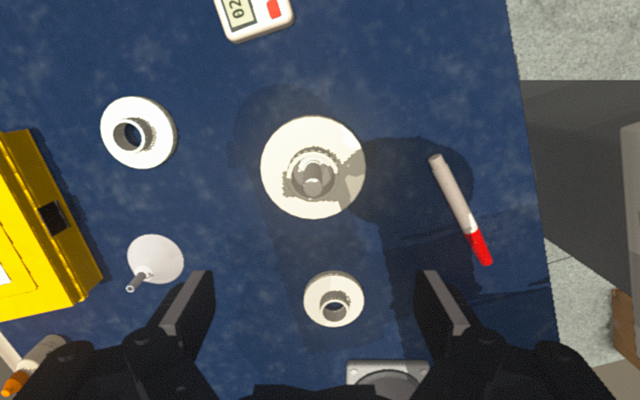

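Wrist view: the nested lids sit at about (313,167), with the small look-alike covers at (333,298) and (138,132) and the pot rim at the bottom edge. Next I move over the knob.

Call:
{"method": "send_rows", "body": {
  "series": [
    {"dx": 0.2,"dy": 1.4,"dz": 0.4,"ax": 0,"ay": 0,"az": 0,"gripper": 100},
    {"dx": 0.4,"dy": 2.9,"dz": 0.8,"ax": 0,"ay": 0,"az": 0,"gripper": 100},
    {"dx": 0.6,"dy": 4.4,"dz": 0.83,"ax": 0,"ay": 0,"az": 0,"gripper": 100},
    {"dx": 0.8,"dy": 5.9,"dz": 0.83,"ax": 0,"ay": 0,"az": 0,"gripper": 100},
    {"dx": 1.0,"dy": 7.4,"dz": 0.83,"ax": 0,"ay": 0,"az": 0,"gripper": 100},
    {"dx": 1.2,"dy": 8.9,"dz": 0.83,"ax": 0,"ay": 0,"az": 0,"gripper": 100},
    {"dx": 1.4,"dy": 10.4,"dz": 0.83,"ax": 0,"ay": 0,"az": 0,"gripper": 100},
    {"dx": 1.6,"dy": 11.9,"dz": 0.83,"ax": 0,"ay": 0,"az": 0,"gripper": 60},
    {"dx": 1.7,"dy": 13.1,"dz": 0.83,"ax": 0,"ay": 0,"az": 0,"gripper": 60},
    {"dx": 1.7,"dy": 13.6,"dz": 0.83,"ax": 0,"ay": 0,"az": 0,"gripper": 60},
    {"dx": 1.7,"dy": 13.6,"dz": 0.83,"ax": 0,"ay": 0,"az": 0,"gripper": 60}
  ],
  "newtons": 60
}}

```text
time: 3.45
eef_pos: [0.5132, 0.1747, 0.2252]
tool_rot: [3.141, -0.001, -1.915]
contact_force: [0.1, -0.4, 0.9]
finger_gap: 0.0512
```

Run:
```python
from plant import env
from h import *
import cv2
o=env.get_obs(); p,d=env.snapshot("wrist"); cv2.imwrite("pics/w3.png",p)
print(o["time"],o["eef_pos"],np.degrees(o["tool_rot"]),o["finger_gap"])
W=wcloud(env.calibration("wrist"),d,o); ok=d>0
print("pot",fit(W,ok,.476,.070,.05,.053,.066))
print("knob",fit(W,ok,.513,.173,.04,.105,.125))
```

```text
3.45 [0.51324404 0.17465461 0.22517712] [ 1.79943517e+02 -3.45356543e-02 -1.09722288e+02] 0.051171304813682664
pot (np.int64(1494), np.float64(0.0589), array([0.4756, 0.07  , 0.0406]), array([0.476 , 0.0715]), ((0.47656622529029846, 0.07255887985229492), (0.07274840772151947, 0.08124348521232605), 70.47381591796875))
knob (np.int64(1199), np.float64(0.1147), array([0.514 , 0.1699, 0.0216]), array([0.5124, 0.1712]), ((0.5130178928375244, 0.17255443334579468), (0.04935063049197197, 0.015079175122082233), 70.27468872070312))
```

View pics/w3.png

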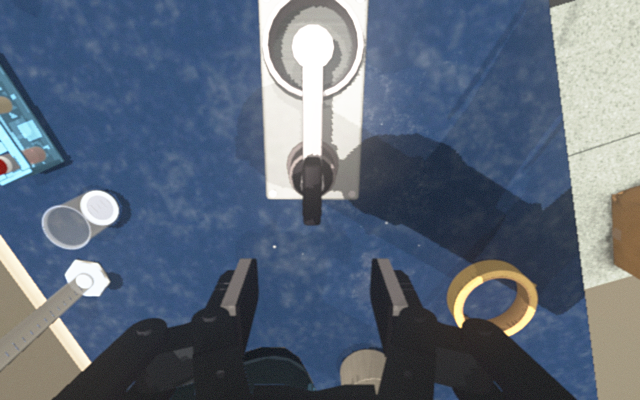

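Wrist view: knob bar centred near (312,187), guard end over the pot at (313,46). Descending onto the knob and closing.

Call:
{"method": "send_rows", "body": {
  "series": [
    {"dx": 0,"dy": -0.06,"dz": -1.2,"ax": 0,"ay": 0,"az": -0.2,"gripper": 60},
    {"dx": 0,"dy": -0.06,"dz": -2.4,"ax": 0,"ay": 0,"az": -0.2,"gripper": 60},
    {"dx": 0,"dy": -0.06,"dz": -3.4,"ax": 0,"ay": 0,"az": -0.2,"gripper": 60},
    {"dx": 0,"dy": -0.06,"dz": -4.1,"ax": 0,"ay": 0,"az": -0.2,"gripper": 60},
    {"dx": 0,"dy": -0.06,"dz": -4.55,"ax": 0,"ay": 0,"az": -0.2,"gripper": 60},
    {"dx": 0,"dy": -0.06,"dz": -4.57,"ax": 0,"ay": 0,"az": -0.2,"gripper": 60},
    {"dx": 0,"dy": -0.06,"dz": -4.57,"ax": 0,"ay": 0,"az": -0.2,"gripper": 0},
    {"dx": 0,"dy": -0.06,"dz": -4.57,"ax": 0,"ay": 0,"az": -0.2,"gripper": 0},
    {"dx": 0,"dy": -0.06,"dz": -4.57,"ax": 0,"ay": 0,"az": -0.2,"gripper": 0},
    {"dx": 0,"dy": -0.06,"dz": -4.57,"ax": 0,"ay": 0,"az": -0.2,"gripper": 0},
    {"dx": 0,"dy": -0.06,"dz": -4.57,"ax": 0,"ay": 0,"az": -0.2,"gripper": 0},
    {"dx": 0,"dy": -0.06,"dz": -4.57,"ax": 0,"ay": 0,"az": -0.2,"gripper": 0},
    {"dx": 0,"dy": -0.06,"dz": -4.57,"ax": 0,"ay": 0,"az": -0.2,"gripper": 0}
  ],
  "newtons": 60
}}

```text
time: 4.8
eef_pos: [0.5137, 0.1719, 0.0886]
tool_rot: [3.142, -0.0, -1.919]
contact_force: [3.1, -2.5, 2.9]
finger_gap: 0.0131
```

Call:
{"method": "send_rows", "body": {
  "series": [
    {"dx": 0,"dy": 0,"dz": -0.1,"ax": 0,"ay": 0,"az": 0,"gripper": 0},
    {"dx": 0,"dy": 0,"dz": -0.2,"ax": 0,"ay": 0,"az": 0,"gripper": 0},
    {"dx": 0,"dy": 0,"dz": -0.28,"ax": 0,"ay": 0,"az": 0,"gripper": 0},
    {"dx": 0,"dy": 0,"dz": -0.28,"ax": 0,"ay": 0,"az": 0,"gripper": 0}
  ],
  "newtons": 60
}}

```text
time: 5.2
eef_pos: [0.5138, 0.1719, 0.0805]
tool_rot: [-3.141, -0.0, -1.918]
contact_force: [1.2, -2.5, 9.6]
finger_gap: 0.0133
```

Call:
{"method": "send_rows", "body": {
  "series": [
    {"dx": 0,"dy": 0,"dz": 0,"ax": 0,"ay": 0,"az": 5,"gripper": 0},
    {"dx": 0,"dy": 0,"dz": 0,"ax": 0,"ay": 0,"az": 10,"gripper": 0},
    {"dx": 0,"dy": 0,"dz": 0,"ax": 0,"ay": 0,"az": 15,"gripper": 0},
    {"dx": 0,"dy": 0,"dz": 0,"ax": 0,"ay": 0,"az": 20,"gripper": 0},
    {"dx": 0,"dy": 0,"dz": 0,"ax": 0,"ay": 0,"az": 25,"gripper": 0},
    {"dx": 0,"dy": 0,"dz": 0,"ax": 0,"ay": 0,"az": 25,"gripper": 0}
  ],
  "newtons": 60
}}

```text
time: 5.8
eef_pos: [0.5146, 0.1718, 0.0811]
tool_rot: [-3.14, -0.0, -1.478]
contact_force: [2.8, -4.5, 9.4]
finger_gap: 0.0131
```

Call:
{"method": "send_rows", "body": {
  "series": [
    {"dx": 0,"dy": 0,"dz": -0.02,"ax": 0,"ay": 0,"az": 5,"gripper": 0},
    {"dx": 0,"dy": 0,"dz": -0.02,"ax": 0,"ay": 0,"az": 10,"gripper": 0},
    {"dx": 0,"dy": 0,"dz": -0.02,"ax": 0,"ay": 0,"az": 15,"gripper": 0},
    {"dx": 0,"dy": 0,"dz": -0.02,"ax": 0,"ay": 0,"az": 20,"gripper": 0},
    {"dx": 0,"dy": 0,"dz": -0.02,"ax": 0,"ay": 0,"az": 25,"gripper": 0},
    {"dx": 0,"dy": 0,"dz": -0.02,"ax": 0,"ay": 0,"az": 30,"gripper": 0},
    {"dx": 0,"dy": 0,"dz": -0.02,"ax": 0,"ay": 0,"az": 35,"gripper": 0},
    {"dx": 0,"dy": 0,"dz": -0.02,"ax": 0,"ay": 0,"az": 40,"gripper": 0},
    {"dx": 0,"dy": 0,"dz": -0.02,"ax": 0,"ay": 0,"az": 45,"gripper": 0},
    {"dx": 0,"dy": 0,"dz": -0.02,"ax": 0,"ay": 0,"az": 49,"gripper": 0},
    {"dx": 0,"dy": 0,"dz": -0.02,"ax": 0,"ay": 0,"az": 50,"gripper": 0},
    {"dx": 0,"dy": 0,"dz": -0.02,"ax": 0,"ay": 0,"az": 50,"gripper": 0}
  ],
  "newtons": 60
}}

```text
time: 7.0
eef_pos: [0.516, 0.1726, 0.0814]
tool_rot: [-3.137, -0.002, -0.606]
contact_force: [4.2, -3.2, 7.9]
finger_gap: 0.0126
```

```bash
python3 -c "
from plant import env
o=env.get_obs(); print(o['wrist_torque'],o['contact_force'],o['eef_pos'],o['tool_rot'])"
```

```text
[-1.22959143 -1.53947217 -0.67129957] [ 4.17369276 -3.21344179  7.92022739] [0.51604972 0.17255863 0.0814075 ] [-3.13725954e+00 -1.88356240e-03 -6.05508021e-01]
```

Call:
{"method": "send_rows", "body": {
  "series": [
    {"dx": 0,"dy": 0,"dz": 0,"ax": 0,"ay": 0,"az": 1,"gripper": 0},
    {"dx": 0,"dy": 0,"dz": 0.1,"ax": 0,"ay": 0,"az": 1,"gripper": 0},
    {"dx": 0,"dy": 0,"dz": 0.2,"ax": 0,"ay": 0,"az": 1,"gripper": 0},
    {"dx": 0,"dy": 0,"dz": 0.25,"ax": 0,"ay": 0,"az": 1,"gripper": 0},
    {"dx": 0,"dy": 0,"dz": 0.25,"ax": 0,"ay": 0,"az": 1,"gripper": 0}
  ],
  "newtons": 60
}}

```text
time: 7.5
eef_pos: [0.5161, 0.1726, 0.0889]
tool_rot: [-3.137, -0.002, -0.589]
contact_force: [3.6, -2.8, 3.7]
finger_gap: 0.0128
```

Call:
{"method": "send_rows", "body": {
  "series": [
    {"dx": 0,"dy": 0,"dz": 0,"ax": 0,"ay": 0,"az": 0,"gripper": 60},
    {"dx": 0,"dy": 0,"dz": 0,"ax": 0,"ay": 0,"az": 0,"gripper": 60},
    {"dx": 0,"dy": 0,"dz": 0,"ax": 0,"ay": 0,"az": 0,"gripper": 60},
    {"dx": 0,"dy": 0,"dz": 0,"ax": 0,"ay": 0,"az": 0,"gripper": 60},
    {"dx": 0,"dy": 0,"dz": 1,"ax": 0,"ay": 0,"az": 0,"gripper": 60},
    {"dx": 0,"dy": 0,"dz": 2.3,"ax": 0,"ay": 0,"az": 0,"gripper": 60},
    {"dx": 0,"dy": 0,"dz": 3.6,"ax": 0,"ay": 0,"az": -8,"gripper": 60},
    {"dx": 0,"dy": -0.8,"dz": 4.5,"ax": 0,"ay": 0,"az": -16,"gripper": 60},
    {"dx": -0.2,"dy": -2.0,"dz": 4.5,"ax": 0,"ay": 0,"az": -24,"gripper": 60},
    {"dx": -0.5,"dy": -3.3,"dz": 4.5,"ax": 0,"ay": 0,"az": -32,"gripper": 60},
    {"dx": -0.8,"dy": -4.4,"dz": 4.5,"ax": 0,"ay": 0,"az": -40,"gripper": 60},
    {"dx": -1.1,"dy": -4.4,"dz": 4.5,"ax": 0,"ay": 0,"az": -48,"gripper": 60},
    {"dx": -1.35,"dy": -4.4,"dz": 4.5,"ax": 0,"ay": 0,"az": -56,"gripper": 60},
    {"dx": -1.35,"dy": -4.0,"dz": 4.5,"ax": 0,"ay": 0,"az": -64,"gripper": 60},
    {"dx": -1.35,"dy": -3.4,"dz": 4.5,"ax": 0,"ay": 0,"az": -72,"gripper": 60},
    {"dx": -1.35,"dy": -3.4,"dz": 4.5,"ax": 0,"ay": 0,"az": -76.3,"gripper": 60},
    {"dx": -1.35,"dy": -3.4,"dz": 4.5,"ax": 0,"ay": 0,"az": -76.3,"gripper": 60}
  ],
  "newtons": 60
}}

```text
time: 9.2
eef_pos: [0.4754, 0.071, 0.2237]
tool_rot: [-3.137, -0.002, -1.921]
contact_force: [0.2, -0.8, 0.3]
finger_gap: 0.0513
```

Run:
```python
from plant import env
from h import *
import cv2
o=env.get_obs(); p,d=env.snapshot("wrist"); cv2.imwrite("pics/w4.png",p)
print(o["time"],o["eef_pos"],np.degrees(o["tool_rot"]),o["finger_gap"],o["contact_force"])
W=wcloud(env.calibration("wrist"),d,o); ok=d>0
print("pot",fit(W,ok,.476,.070,.05,.053,.066))
print("knob",fit(W,ok,.513,.173,.04,.105,.125))
p,d=env.snapshot("top"); cv2.imwrite("pics/t4.png",cv2.resize(p[150:300,190:450],None,fx=3,fy=3)); W=cloud(env.calibration("top"),d); ok=d>0
print("pot",fit(W,ok,.476,.070,.05,.053,.066)); print("cover",fit(W,ok,.461,-.236,.07,.018,.03))
p,d=env.snapshot("scene"); cv2.imwrite("pics/s4.png",cv2.resize(p[150:300,220:480],None,fx=3,fy=3)); W=cloud(env.calibration("scene"),d); ok=d>0
print("pot",fit(W,ok,.476,.070,.05,.053,.066)); print("cover",fit(W,ok,.461,-.236,.07,.018,.03))
print("knob",fit(W,ok,.513,.173,.04,.105,.125))
```

```text
9.2 [0.47540506 0.07095728 0.22371403] [-1.79749705e+02 -1.04681227e-01 -1.10071018e+02] 0.051258476002800354 [ 0.18192399 -0.79785498  0.31483456]
pot (np.int64(1506), np.float64(0.0586), array([0.4754, 0.0696, 0.0406]), array([0.4754, 0.0695]), ((0.47549235820770264, 0.06956976652145386), (0.08119355887174606, 0.08076709508895874), 46.9295768737793))
knob (np.int64(1115), np.float64(0.1133), array([0.5128, 0.1719, 0.0239]), array([0.5122, 0.1702]), ((0.512924313545227, 0.1722927987575531), (0.014864074066281319, 0.04981362074613571), 53.893760681152344))
pot (np.int64(85), np.float64(0.0588), array([0.4763, 0.0703, 0.0399]), array([0.4733, 0.048 ]), ((0.47517091035842896, 0.05189293622970581), (0.04347711428999901, 0.08034487068653107), 85.73477172851562))
cover (np.int64(822), np.float64(0.0234), array([ 0.4617, -0.2362,  0.0488]), array([ 0.4616, -0.2353]), ((0.4621889591217041, -0.23629768192768097), (0.09732839465141296, 0.0962580069899559), 44.266395568847656))
pot (np.int64(281), np.float64(0.058), array([0.4738, 0.072 , 0.0409]), array([0.4739, 0.0728]), ((0.4736707806587219, 0.07202928513288498), (0.08015232533216476, 0.0815664678812027), 14.173707008361816))
cover (np.int64(421), np.float64(0.0238), array([ 0.4603, -0.2346,  0.0498]), array([ 0.4532, -0.2226]), ((0.4588504135608673, -0.23175717890262604), (0.0971255823969841, 0.09453277289867401), 33.14414596557617))
knob (np.int64(131), np.float64(0.1143), array([0.5048, 0.1655, 0.0247]), array([0.5091, 0.178 ]), ((0.512110710144043, 0.17529717087745667), (0.01425965130329132, 0.048922713845968246), 53.30457305908203))
```

View pics/w4.png

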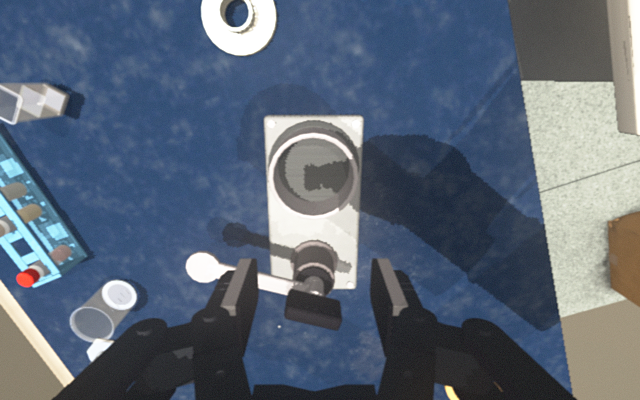

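View pics/s4.png

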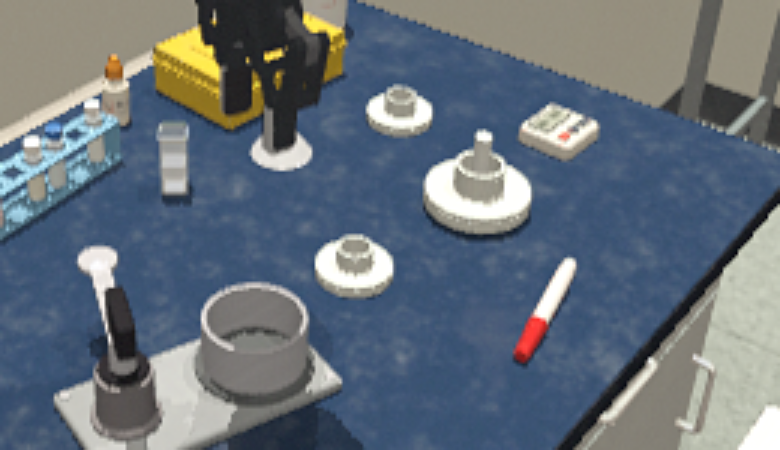

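Wrist and scene views: the guard arm is swung clear, with its round end at (203,266) in the wrist view, the pot is open at (314,174), and the knob top is back at about 0.114. Next I go to the stem.

Call:
{"method": "send_rows", "body": {
  "series": [
    {"dx": -0.07,"dy": -1.4,"dz": 0,"ax": 0.09,"ay": 0.24,"az": 0,"gripper": 60},
    {"dx": -0.14,"dy": -2.9,"dz": 0,"ax": 0.09,"ay": 0.24,"az": 0,"gripper": 60},
    {"dx": -0.21,"dy": -4.4,"dz": 0,"ax": 0.09,"ay": 0.24,"az": 0,"gripper": 60},
    {"dx": -0.28,"dy": -5.9,"dz": 0,"ax": 0.09,"ay": 0.24,"az": 0,"gripper": 60},
    {"dx": -0.35,"dy": -7.4,"dz": 0,"ax": 0.09,"ay": 0.24,"az": 0,"gripper": 60},
    {"dx": -0.42,"dy": -8.8,"dz": 0,"ax": 0.09,"ay": 0.24,"az": 0,"gripper": 60},
    {"dx": -0.47,"dy": -9.8,"dz": 0,"ax": 0.09,"ay": 0.24,"az": 0,"gripper": 60},
    {"dx": -0.47,"dy": -10.27,"dz": 0,"ax": 0.09,"ay": 0.24,"az": 0,"gripper": 60},
    {"dx": -0.47,"dy": -10.27,"dz": -0.5,"ax": 0.09,"ay": 0.24,"az": 0,"gripper": 60},
    {"dx": -0.47,"dy": -10.27,"dz": -1.5,"ax": 0.09,"ay": 0.24,"az": 0,"gripper": 60},
    {"dx": -0.47,"dy": -10.27,"dz": -2.7,"ax": 0.09,"ay": 0.24,"az": 0,"gripper": 60},
    {"dx": -0.47,"dy": -10.27,"dz": -3.8,"ax": 0.09,"ay": 0.24,"az": 0,"gripper": 60},
    {"dx": -0.47,"dy": -10.27,"dz": -4.7,"ax": 0.09,"ay": 0.24,"az": 0,"gripper": 60},
    {"dx": -0.47,"dy": -10.27,"dz": -5.3,"ax": 0.09,"ay": 0.24,"az": 0,"gripper": 60},
    {"dx": -0.47,"dy": -10.27,"dz": -5.6,"ax": 0.09,"ay": 0.24,"az": 0,"gripper": 60},
    {"dx": -0.47,"dy": -10.27,"dz": -5.6,"ax": 0.09,"ay": 0.24,"az": 0,"gripper": 60}
  ],
  "newtons": 60
}}

```text
time: 10.95
eef_pos: [0.4608, -0.2374, 0.0548]
tool_rot: [3.139, -0.002, -1.918]
contact_force: [-0.7, 0.4, 0.4]
finger_gap: 0.0515
```

Run:
```python
from plant import env
from h import *
import cv2
o=env.get_obs(); p,d=env.snapshot("scene"); cv2.imwrite("pics/s5.png",cv2.resize(p[150:250,320:460],None,fx=5,fy=5,interpolation=cv2.INTER_CUBIC))
print(o["time"],o["eef_pos"],np.degrees(o["tool_rot"]),o["finger_gap"],o["contact_force"])
```

```text
10.95 [ 0.4608141  -0.23738506  0.0548396 ] [ 1.79875839e+02 -1.33051541e-01 -1.09898543e+02] 0.05152013974040107 [-0.74449336  0.36409091  0.4354128 ]
```

View pics/s5.png

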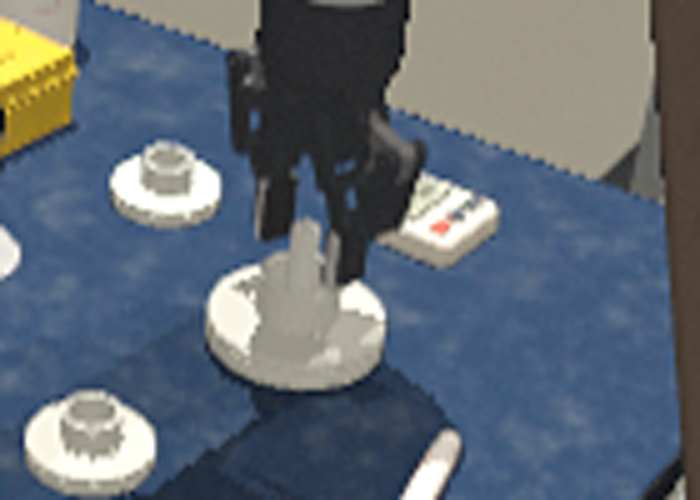

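The fingers straddle the stem above the collar. Closing.

Call:
{"method": "send_rows", "body": {
  "series": [
    {"dx": 0,"dy": 0,"dz": -0.06,"ax": 0,"ay": 0,"az": 0,"gripper": 40},
    {"dx": 0,"dy": 0,"dz": -0.06,"ax": 0,"ay": 0,"az": 0,"gripper": 30},
    {"dx": 0,"dy": 0,"dz": -0.06,"ax": 0,"ay": 0,"az": 0,"gripper": 24},
    {"dx": 0,"dy": 0,"dz": -0.06,"ax": 0,"ay": 0,"az": 0,"gripper": 20},
    {"dx": 0,"dy": 0,"dz": -0.06,"ax": 0,"ay": 0,"az": 0,"gripper": 16},
    {"dx": 0,"dy": 0,"dz": -0.06,"ax": 0,"ay": 0,"az": 0,"gripper": 10},
    {"dx": 0,"dy": 0,"dz": -0.06,"ax": 0,"ay": 0,"az": 0,"gripper": 0},
    {"dx": 0,"dy": 0,"dz": -0.06,"ax": 0,"ay": 0,"az": 0,"gripper": 0},
    {"dx": 0,"dy": 0,"dz": -0.06,"ax": 0,"ay": 0,"az": 0,"gripper": 0},
    {"dx": 0,"dy": 0,"dz": -0.06,"ax": 0,"ay": 0,"az": 0,"gripper": 0}
  ],
  "newtons": 80
}}

```text
time: 12.0
eef_pos: [0.4621, -0.2377, 0.0547]
tool_rot: [-3.141, -0.002, -1.918]
contact_force: [-0.8, 1.8, 5.1]
finger_gap: 0.0135
```

Run:
```python
from plant import env
from h import *
import cv2
o=env.get_obs(); p,d=env.snapshot("scene"); cv2.imwrite("pics/s6.png",cv2.resize(p[150:250,320:460],None,fx=5,fy=5,interpolation=cv2.INTER_CUBIC))
W=cloud(env.calibration("scene"),d); ok=d>0
print("cover",fit(W,ok,.461,-.236,.07,.018,.03),"\ncol",fit(W,ok,.461,-.236,.03,.045,.053))
p,d=env.snapshot("wrist"); cv2.imwrite("pics/w6.png",p)
print(o["time"],o["eef_pos"],np.degrees(o["tool_rot"]),o["finger_gap"],o["contact_force"],o["wrist_torque"])
```

```text
cover (np.int64(424), np.float64(0.0239), array([ 0.4596, -0.2343,  0.049 ]), array([ 0.453 , -0.2228]), ((0.45810815691947937, -0.23067817091941833), (0.09696892648935318, 0.09331801533699036), 34.593788146972656)) 
col (np.int64(69), np.float64(0.0485), array([ 0.4596, -0.2346,  0.0226]), array([ 0.4571, -0.2268]), ((0.4582608938217163, -0.23082725703716278), (0.04595136269927025, 0.03627879545092583), 16.511478424072266))
12.0 [ 0.46213359 -0.23773512  0.05474056] [-1.79954075e+02 -1.18218159e-01 -1.09877825e+02] 0.013484836799959135 [-0.81491782  1.77808456  5.12325204] [ 0.23253219  0.15931234 -0.05275233]
```

View pics/s6.png

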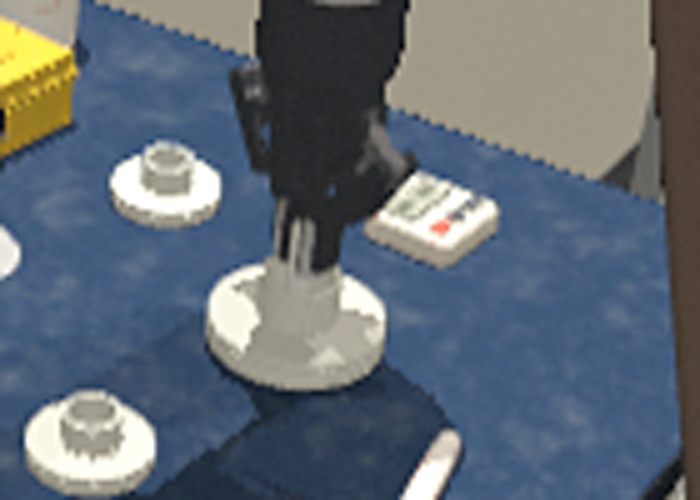

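View pics/w6.png

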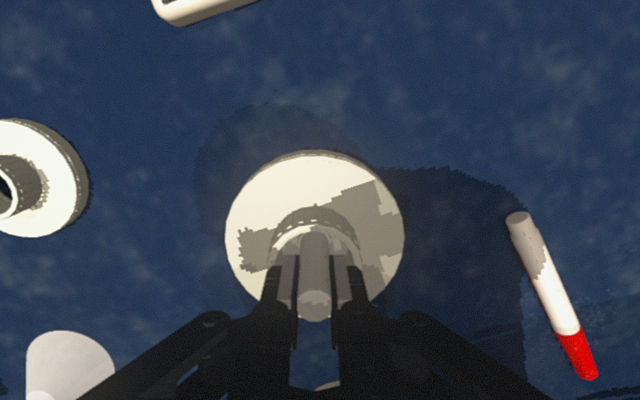

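The pads hold the stem at (313,300) and the tips are just above the collar. Trial lift.

Call:
{"method": "send_rows", "body": {
  "series": [
    {"dx": 0,"dy": 0,"dz": 0.1,"ax": 0,"ay": 0,"az": 0,"gripper": 0},
    {"dx": 0,"dy": 0,"dz": 0.3,"ax": 0,"ay": 0,"az": 0,"gripper": 0},
    {"dx": 0,"dy": 0,"dz": 0.6,"ax": 0,"ay": 0,"az": 0,"gripper": 0},
    {"dx": 0,"dy": 0,"dz": 1.0,"ax": 0,"ay": 0,"az": 0,"gripper": 0},
    {"dx": 0,"dy": 0,"dz": 1.5,"ax": 0,"ay": 0,"az": 0,"gripper": 0},
    {"dx": 0,"dy": 0,"dz": 2.0,"ax": 0,"ay": 0,"az": 0,"gripper": 0},
    {"dx": 0,"dy": 0,"dz": 2.5,"ax": 0,"ay": 0,"az": 0,"gripper": 0},
    {"dx": 0,"dy": 0,"dz": 3.0,"ax": 0,"ay": 0,"az": 0,"gripper": 0},
    {"dx": 0,"dy": 0,"dz": 3.0,"ax": 0,"ay": 0,"az": 0,"gripper": 0}
  ],
  "newtons": 80
}}

```text
time: 13.0
eef_pos: [0.4635, -0.2381, 0.1476]
tool_rot: [-3.136, -0.001, -1.917]
contact_force: [0.1, -0.2, -3.6]
finger_gap: 0.0136
```

Run:
```python
from plant import env
from h import *
import cv2
o=env.get_obs(); p,d=env.snapshot("scene"); cv2.imwrite("pics/s7.png",cv2.resize(p[130:250,300:460],None,fx=5,fy=5,interpolation=cv2.INTER_CUBIC))
W=cloud(env.calibration("scene"),d); ok=d>0
print("cover",fit(W,ok,.461,-.236,.07,.105,.121))
p,d=env.snapshot("wrist"); cv2.imwrite("pics/w7.png",p); W=wcloud(env.calibration("wrist"),d,o)
print("wcover",fit(W,d>0,.461,-.236,.07,.105,.121))
q=W[(d>0)&(np.hypot(W[...,0]-.461,W[...,1]+.236)<.055)&(W[...,2]>.105)&(W[...,2]<.121)]; A=np.c_[q[:,:2]-[.461,-.237],np.ones(len(q))]; print("tilt",np.degrees(np.linalg.lstsq(A,q[:,2],rcond=None)[0][:2]))
p,d=env.snapshot("top"); cv2.imwrite("pics/t7.png",p); W=cloud(env.calibration("top"),d)
print("tcover",fit(W,d>0,.461,-.236,.07,.105,.121))
print(o["time"],o["eef_pos"],np.degrees(o["tool_rot"]),o["finger_gap"],o["contact_force"],o["wrist_torque"])
```

```text
cover (np.int64(494), np.float64(0.1152), array([ 0.4616, -0.2347,  0.0495]), array([ 0.4524, -0.2193]), ((0.4595695436000824, -0.2312052994966507), (0.09808379411697388, 0.09407695382833481), 25.54448699951172))
wcover (np.int64(14834), np.float64(0.1159), array([ 0.4622, -0.238 ,  0.0492]), array([ 0.4568, -0.2526]), ((0.4621768295764923, -0.23898907005786896), (0.0979372188448906, 0.09656976908445358), 3.5919783115386963))
tilt [0.40004399 0.27166795]
tcover 0
13.0 [ 0.46353037 -0.23805558  0.147556  ] [-1.79690494e+02 -8.08312489e-02 -1.09857044e+02] 0.01358971275407196 [ 0.14079542 -0.18554769 -3.55797187] [-0.01653206 -0.0509219   0.0238967 ]
```

View pics/s7.png

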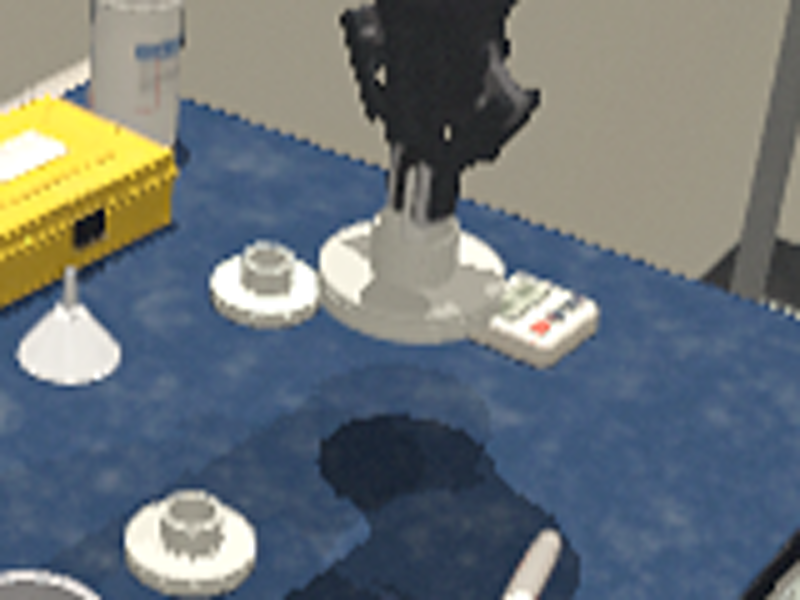

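View pics/w7.png

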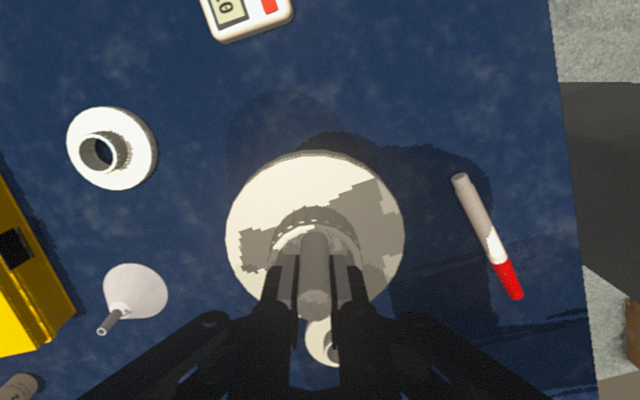

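Both views show the pair hanging level and together, with the plate at z≈0.116. I carry them to above the pot.

Call:
{"method": "send_rows", "body": {
  "series": [
    {"dx": 0.02,"dy": 0.3,"dz": 0,"ax": 0,"ay": 0.3,"az": 0,"gripper": 0},
    {"dx": 0.04,"dy": 0.9,"dz": 0,"ax": 0,"ay": 0.3,"az": 0,"gripper": 0},
    {"dx": 0.08,"dy": 1.7,"dz": 0,"ax": 0,"ay": 0.3,"az": 0,"gripper": 0},
    {"dx": 0.1,"dy": 2.6,"dz": 0,"ax": 0,"ay": 0.3,"az": 0,"gripper": 0},
    {"dx": 0.15,"dy": 3.5,"dz": 0,"ax": 0,"ay": 0.3,"az": 0,"gripper": 0},
    {"dx": 0.19,"dy": 4.4,"dz": 0,"ax": 0,"ay": 0.3,"az": 0,"gripper": 0},
    {"dx": 0.23,"dy": 5.3,"dz": 0,"ax": 0,"ay": 0.3,"az": 0,"gripper": 0},
    {"dx": 0.27,"dy": 6.2,"dz": 0,"ax": 0,"ay": 0.3,"az": 0,"gripper": 0},
    {"dx": 0.3,"dy": 7.1,"dz": 0,"ax": 0,"ay": 0.3,"az": 0,"gripper": 0},
    {"dx": 0.34,"dy": 8.0,"dz": 0,"ax": 0,"ay": 0.3,"az": 0,"gripper": 0},
    {"dx": 0.38,"dy": 8.8,"dz": 0,"ax": 0,"ay": 0.3,"az": 0,"gripper": 0},
    {"dx": 0.4,"dy": 9.5,"dz": 0,"ax": 0,"ay": 0.3,"az": 0,"gripper": 0},
    {"dx": 0.43,"dy": 10.0,"dz": 0,"ax": 0,"ay": 0.3,"az": 0,"gripper": 0},
    {"dx": 0.43,"dy": 10.23,"dz": 0,"ax": 0,"ay": 0.3,"az": 0,"gripper": 0},
    {"dx": 0.43,"dy": 10.23,"dz": 0,"ax": 0,"ay": 0.3,"az": 0,"gripper": 0},
    {"dx": 0.43,"dy": 10.23,"dz": 0,"ax": 0,"ay": 0.3,"az": 0,"gripper": 0}
  ],
  "newtons": 80
}}

```text
time: 14.75
eef_pos: [0.4743, 0.0689, 0.1442]
tool_rot: [3.137, -0.004, -1.918]
contact_force: [-0.1, -0.6, -2.6]
finger_gap: 0.0133
```

Run:
```python
from plant import env
from h import *
import cv2
o=env.get_obs(); p,d=env.snapshot("scene"); cv2.imwrite("pics/s8.png",cv2.resize(p[170:310,220:400],None,fx=4,fy=4,interpolation=cv2.INTER_CUBIC))
W=cloud(env.calibration("scene"),d); ok=d>0
print("cover",fit(W,ok,.476,.07,.07,.105,.121))
p,d=env.snapshot("wrist"); W=wcloud(env.calibration("wrist"),d,o)
print("wcover",fit(W,d>0,.476,.07,.07,.105,.121))
q=W[(d>0)&(np.hypot(W[...,0]-.476,W[...,1]-.07)<.055)&(W[...,2]>.105)&(W[...,2]<.121)]; A=np.c_[q[:,:2]-[.476,.07],np.ones(len(q))]; print("tilt",np.degrees(np.linalg.lstsq(A,q[:,2],rcond=None)[0][:2]))
p,d=env.snapshot("top"); cv2.imwrite("pics/t8.png",p); W=cloud(env.calibration("top"),d)
print("tcover",fit(W,d>0,.476,.07,.07,.105,.121))
print(o["time"],o["eef_pos"],np.degrees(o["tool_rot"]),o["finger_gap"],o["contact_force"],o["wrist_torque"])
```

```text
cover (np.int64(778), np.float64(0.1132), array([0.4712, 0.0714, 0.0492]), array([0.4622, 0.0832]), ((0.4685147702693939, 0.07431904971599579), (0.09658942371606827, 0.09266200661659241), 44.832401275634766))
wcover (np.int64(14998), np.float64(0.1128), array([0.4725, 0.0687, 0.0491]), array([0.4673, 0.0545]), ((0.4717479348182678, 0.06812331080436707), (0.0962570309638977, 0.09842665493488312), 43.04011535644531))
tilt [-0.31146893 -0.00347197]
tcover (np.int64(342), np.float64(0.1133), array([0.4733, 0.0681, 0.0477]), array([0.4696, 0.0397]), ((0.46723830699920654, 0.04191511124372482), (0.04160439223051071, 0.09402307122945786), 77.19683837890625))
14.75 [0.47428199 0.06888681 0.14420342] [ 179.7138968    -0.23894535 -109.89381637] 0.013278938877659418 [-0.09472875 -0.57273068 -2.56318603] [ 0.00273346  0.05980432 -0.05703781]
```

View pics/s8.png

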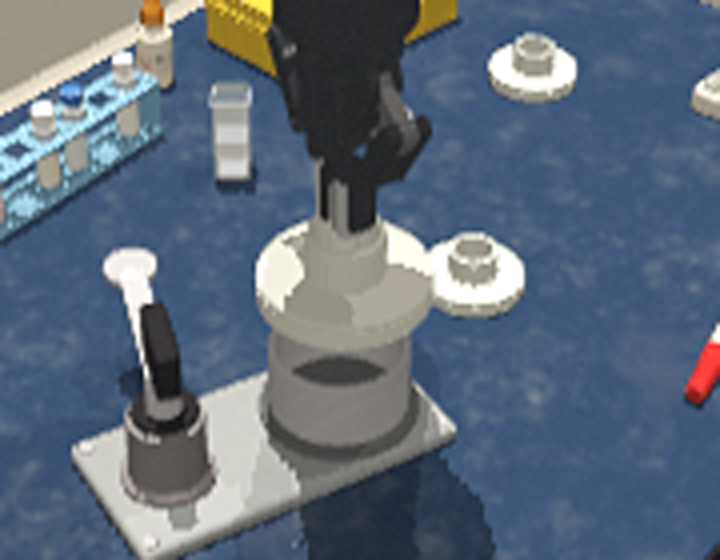

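Scene view: the pair hovers over the pot. The fits say it needs about 3 mm in +x and 1 mm in +y.

Call:
{"method": "send_rows", "body": {
  "series": [
    {"dx": 0.1,"dy": 0.035,"dz": -0.1,"ax": 0,"ay": -0.2,"az": 0,"gripper": 0},
    {"dx": 0.1,"dy": 0.035,"dz": -0.25,"ax": 0,"ay": -0.2,"az": 0,"gripper": 0},
    {"dx": 0.1,"dy": 0.035,"dz": -0.4,"ax": 0,"ay": -0.2,"az": 0,"gripper": 0},
    {"dx": 0.1,"dy": 0.035,"dz": -0.55,"ax": 0,"ay": -0.2,"az": 0,"gripper": 0},
    {"dx": 0.1,"dy": 0.035,"dz": -0.7,"ax": 0,"ay": -0.2,"az": 0,"gripper": 0},
    {"dx": 0.1,"dy": 0.035,"dz": -0.83,"ax": 0,"ay": -0.2,"az": 0,"gripper": 0},
    {"dx": 0.1,"dy": 0.035,"dz": -0.83,"ax": 0,"ay": -0.2,"az": 0,"gripper": 0},
    {"dx": 0.1,"dy": 0.035,"dz": -0.83,"ax": 0,"ay": -0.2,"az": 0,"gripper": 0}
  ],
  "newtons": 80
}}

```text
time: 15.7
eef_pos: [0.4775, 0.0697, 0.1194]
tool_rot: [3.14, -0.003, -1.919]
contact_force: [-0.4, 0.6, -2.8]
finger_gap: 0.0137
```

```bash
cat > chk.py <<'E'
import sys
from plant import env
from h import *
import cv2
z0=float(sys.argv[1]); tag=sys.argv[2]
o=env.get_obs(); p,d=env.snapshot("scene"); cv2.imwrite(f"pics/s{tag}.png",cv2.resize(p[170:310,220:400],None,fx=4,fy=4,interpolation=cv2.INTER_CUBIC))
W=cloud(env.calibration("scene"),d); ok=d>0
print("cover",fit(W,ok,.476,.07,.07,z0-.006,z0+.007)[:3])
p,d=env.snapshot("wrist"); cv2.imwrite(f"pics/w{tag}.png",p); W=wcloud(env.calibration("wrist"),d,o)
print("wcover",fit(W,d>0,.476,.07,.07,z0-.006,z0+.007)[:3])
q=W[(d>0)&(np.hypot(W[...,0]-.476,W[...,1]-.07)<.055)&(W[...,2]>z0-.006)&(W[...,2]<z0+.007)]; A=np.c_[q[:,:2]-[.476,.07],np.ones(len(q))]; print("tilt",np.degrees(np.linalg.lstsq(A,q[:,2],rcond=None)[0][:2]))
p,d=env.snapshot("top"); cv2.imwrite(f"pics/t{tag}.png",p); W=cloud(env.calibration("top"),d)
print("tcover",fit(W,d>0,.476,.07,.07,z0-.006,z0+.007)[:3])
print(o["time"],o["eef_pos"],np.degrees(o["tool_rot"]),o["finger_gap"],o["contact_force"],o["wrist_torque"])
E
python3 chk.py .088 9
```

```text
cover (np.int64(735), np.float64(0.0885), array([0.4747, 0.0722, 0.0491]))
wcover (np.int64(14792), np.float64(0.088), array([0.4757, 0.0695, 0.0491]))
tilt [-0.1546849  -0.18898062]
tcover (np.int64(317), np.float64(0.0887), array([0.4765, 0.0692, 0.0474]))
15.7 [0.47748352 0.06967586 0.1194364 ] [ 1.79918025e+02 -1.58349816e-01 -1.09941810e+02] 0.013652480913593489 [-0.37308258  0.55977089 -2.82943771] [ 0.01220388 -0.06112623 -0.04101445]
```

Call:
{"method": "send_rows", "body": {
  "series": [
    {"dx": -0.01,"dy": 0,"dz": -0.06,"ax": 0,"ay": 0,"az": 0,"gripper": 0},
    {"dx": -0.01,"dy": 0,"dz": -0.12,"ax": 0,"ay": 0,"az": 0,"gripper": 0},
    {"dx": -0.01,"dy": 0,"dz": -0.18,"ax": 0,"ay": 0,"az": 0,"gripper": 0},
    {"dx": -0.01,"dy": 0,"dz": -0.24,"ax": 0,"ay": 0,"az": 0,"gripper": 0},
    {"dx": -0.01,"dy": 0,"dz": -0.3,"ax": 0,"ay": 0,"az": 0,"gripper": 0},
    {"dx": -0.01,"dy": 0,"dz": -0.3,"ax": 0,"ay": 0,"az": 0,"gripper": 0}
  ],
  "newtons": 80
}}

```text
time: 16.45
eef_pos: [0.4772, 0.0696, 0.1104]
tool_rot: [3.14, -0.003, -1.919]
contact_force: [-0.1, 0.2, -2.3]
finger_gap: 0.0133
```

Call:
{"method": "send_rows", "body": {
  "series": [
    {"dx": 0,"dy": 0,"dz": -0.05,"ax": 0,"ay": 0,"az": 0,"gripper": 0},
    {"dx": 0,"dy": 0,"dz": -0.1,"ax": 0,"ay": 0,"az": 0,"gripper": 0},
    {"dx": 0,"dy": 0,"dz": -0.15,"ax": 0,"ay": 0,"az": 0,"gripper": 0},
    {"dx": 0,"dy": 0,"dz": -0.2,"ax": 0,"ay": 0,"az": 0,"gripper": 0},
    {"dx": 0,"dy": 0,"dz": -0.25,"ax": 0,"ay": 0,"az": 0,"gripper": 0},
    {"dx": 0,"dy": 0,"dz": -0.25,"ax": 0,"ay": 0,"az": 0,"gripper": 0}
  ],
  "newtons": 80
}}

```text
time: 17.05
eef_pos: [0.477, 0.0696, 0.1027]
tool_rot: [3.14, -0.003, -1.919]
contact_force: [-0.1, -0.4, -3.1]
finger_gap: 0.0139
```

Call:
{"method": "send_rows", "body": {
  "series": [
    {"dx": 0,"dy": 0,"dz": -0.02,"ax": 0,"ay": 0,"az": 0,"gripper": 0},
    {"dx": 0,"dy": 0,"dz": -0.04,"ax": 0,"ay": 0,"az": 0,"gripper": 0},
    {"dx": 0,"dy": 0,"dz": -0.06,"ax": 0,"ay": 0,"az": 0,"gripper": 0},
    {"dx": 0,"dy": 0,"dz": -0.06,"ax": 0,"ay": 0,"az": 0,"gripper": 0}
  ],
  "newtons": 80
}}

```text
time: 17.45
eef_pos: [0.477, 0.0696, 0.1008]
tool_rot: [3.14, -0.003, -1.919]
contact_force: [-0.8, 0.3, -2.2]
finger_gap: 0.0135
```

```bash
python3 chk.py .071 10
```

```text
cover (np.int64(718), np.float64(0.0702), array([0.4743, 0.0719, 0.0492]))
wcover (np.int64(14422), np.float64(0.0697), array([0.4753, 0.0694, 0.0491]))
tilt [-0.05960436  0.02232931]
tcover (np.int64(293), np.float64(0.07), array([0.4762, 0.0693, 0.0476]))
17.45 [0.47700945 0.06958782 0.1008494 ] [ 1.79902156e+02 -1.72086117e-01 -1.09946580e+02] 0.01353711522946636 [-0.83801419  0.28278908 -2.17500216] [ 0.02390357 -0.02933545 -0.00475864]
```

Call:
{"method": "send_rows", "body": {
  "series": [
    {"dx": 0,"dy": 0,"dz": -0.015,"ax": 0,"ay": 0,"az": 0,"gripper": 0},
    {"dx": 0,"dy": 0,"dz": -0.03,"ax": 0,"ay": 0,"az": 0,"gripper": 0},
    {"dx": 0,"dy": 0,"dz": -0.03,"ax": 0,"ay": 0,"az": 0,"gripper": 0}
  ],
  "newtons": 80
}}

```text
time: 17.9
eef_pos: [0.4771, 0.0696, 0.1008]
tool_rot: [3.14, -0.003, -1.919]
contact_force: [-4.0, 0.3, 7.5]
finger_gap: 0.0135
```

Contact at 7.5 N with the plate at home height. I relax, release, and raise.

Call:
{"method": "send_rows", "body": {
  "series": [
    {"dx": 0.0,"dy": 0,"dz": 0,"ax": 0,"ay": 0,"az": 0,"gripper": 0},
    {"dx": 0,"dy": 0,"dz": 0,"ax": 0,"ay": 0,"az": 0,"gripper": 0},
    {"dx": 0,"dy": 0,"dz": 0,"ax": 0,"ay": 0,"az": 0,"gripper": 20},
    {"dx": 0,"dy": 0,"dz": 0,"ax": 0,"ay": 0,"az": 0,"gripper": 30},
    {"dx": 0,"dy": 0,"dz": 0,"ax": 0,"ay": 0,"az": 0,"gripper": 40},
    {"dx": 0,"dy": 0,"dz": 0,"ax": 0,"ay": 0,"az": 0,"gripper": 60},
    {"dx": 0,"dy": 0,"dz": 0,"ax": 0,"ay": 0,"az": 0,"gripper": 80},
    {"dx": 0,"dy": 0,"dz": 0,"ax": 0,"ay": 0,"az": 0,"gripper": 95},
    {"dx": 0,"dy": 0,"dz": 0.0,"ax": 0,"ay": 0,"az": 0,"gripper": 95},
    {"dx": 0,"dy": 0,"dz": 0.0,"ax": 0,"ay": 0,"az": 0,"gripper": 95}
  ],
  "newtons": 20
}}

```text
time: 18.9
eef_pos: [0.4771, 0.0696, 0.1007]
tool_rot: [3.14, -0.003, -1.919]
contact_force: [-0.3, -0.0, -0.2]
finger_gap: 0.0813
```

```bash
python3 chk.py .070 11
```

```text
cover (np.int64(680), np.float64(0.07), array([0.4743, 0.0715, 0.0491]))
wcover (np.int64(16566), np.float64(0.0694), array([0.4756, 0.0695, 0.0492]))
tilt [-0.03947006 -0.11076674]
tcover (np.int64(288), np.float64(0.0698), array([0.4757, 0.0688, 0.0471]))
18.9 [0.47705472 0.06958272 0.10072949] [ 1.79920895e+02 -1.66251885e-01 -1.09931932e+02] 0.08131549491302148 [-0.26511774 -0.0190824  -0.16222239] [-0.00213907 -0.03046572 -0.01068804]
```

View pics/s11.png

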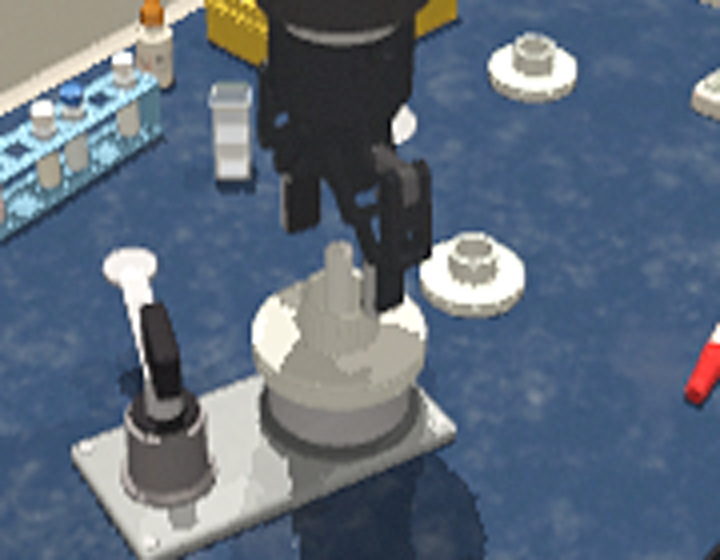

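View pics/w11.png

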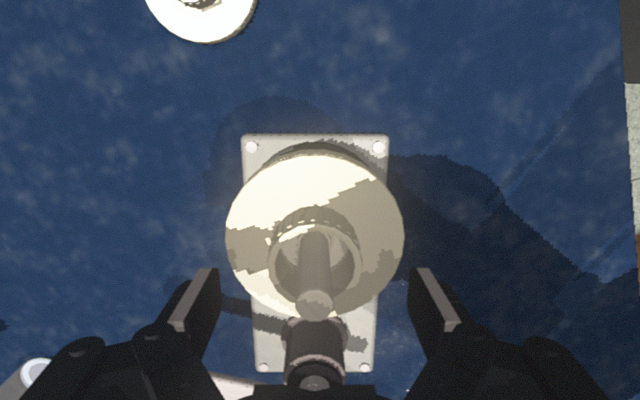

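Both views show the pair seated level on the pot, with the stem free between the open fingers. Lowering round the collar and gripping it.

Call:
{"method": "send_rows", "body": {
  "series": [
    {"dx": 0,"dy": 0,"dz": -0.2,"ax": 0,"ay": 0,"az": 0,"gripper": 95},
    {"dx": 0,"dy": 0,"dz": -0.4,"ax": 0,"ay": 0,"az": 0,"gripper": 95},
    {"dx": 0,"dy": 0,"dz": -0.6,"ax": 0,"ay": 0,"az": 0,"gripper": 95},
    {"dx": 0,"dy": 0,"dz": -0.8,"ax": 0,"ay": 0,"az": 0,"gripper": 90},
    {"dx": 0,"dy": 0,"dz": -0.95,"ax": 0,"ay": 0,"az": 0,"gripper": 80},
    {"dx": 0,"dy": 0,"dz": -1.0,"ax": 0,"ay": 0,"az": 0,"gripper": 70},
    {"dx": 0,"dy": 0,"dz": -1.0,"ax": 0,"ay": 0,"az": 0,"gripper": 64},
    {"dx": 0,"dy": 0,"dz": -1.0,"ax": 0,"ay": 0,"az": 0,"gripper": 60},
    {"dx": 0,"dy": 0,"dz": -1.0,"ax": 0,"ay": 0,"az": 0,"gripper": 60},
    {"dx": 0,"dy": 0,"dz": -1.0,"ax": 0,"ay": 0,"az": 0,"gripper": 60}
  ],
  "newtons": 50
}}

```text
time: 20.05
eef_pos: [0.4772, 0.0696, 0.071]
tool_rot: [3.141, -0.002, -1.919]
contact_force: [-0.4, -0.8, 0.5]
finger_gap: 0.0514
```

```bash
python3 chk.py .070 12
```

```text
cover (np.int64(632), np.float64(0.0698), array([0.4747, 0.0716, 0.0493]))
wcover (np.int64(17224), np.float64(0.0695), array([0.4756, 0.0695, 0.0492]))
tilt [0.02176887 0.01025947]
tcover (np.int64(257), np.float64(0.0695), array([0.4758, 0.069 , 0.0473]))
20.05 [0.47717566 0.06963747 0.07095517] [ 1.79938674e+02 -1.43096455e-01 -1.09934078e+02] 0.05136192926080806 [-0.39797561 -0.75965935  0.46656327] [ 0.00758064 -0.02619126  0.03581163]
```

View pics/s12.png

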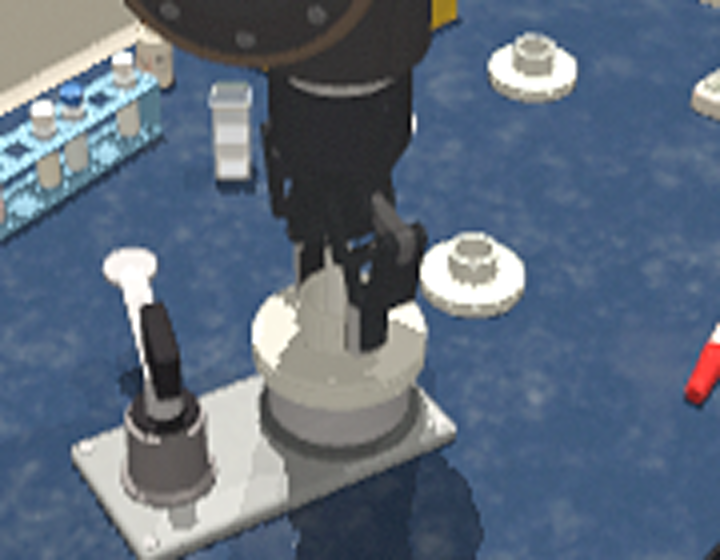

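View pics/w12.png

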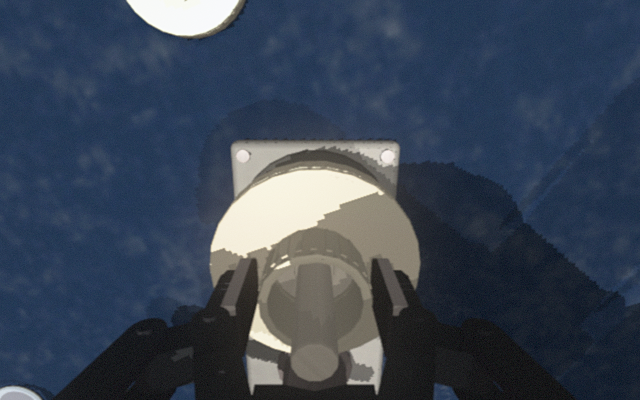

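Run:
```python
from plant import env
from h import *
import cv2
o=env.get_obs(); p,d=env.snapshot("wrist"); W=wcloud(env.calibration("wrist"),d,o)
Rm=Ro.from_euler("xyz",o["tool_rot"]).as_matrix()
T=(W-o["eef_pos"])@Rm  # tool coords
for n,z0,z1 in [("plate",.064,.074),("collar",.09,.0985),("stem",.115,.13)]:
    m=(d>0)&(np.abs(T[...,1])<(.0515 if n=="plate" else .0252))&(np.abs(T[...,0])<.06)&(W[...,2]>z0)&(W[...,2]<z1)
    P=T[m]; h=cv2.convexHull(P[:,:2].astype(np.float32))[:,0]; print(n,m.sum(),circ(h.astype(float)).round(4),P[:,1].min().round(4),P[:,1].max().round(4),P[:,0].min().round(4),P[:,0].max().round(4))
cv2.imwrite("pics/w13.png",cv2.resize(p[200:400,180:450],None,fx=2.9,fy=2.9,interpolation=cv2.INTER_CUBIC))
```

```text
plate 16557 [0.0006 0.0014 0.0493] -0.0476 0.0504 -0.0468 0.0498
collar 4161 [ 0.0007 -0.0007  0.0246] -0.0252 0.0246 -0.0197 0.0243
stem 2542 [0.0191 0.     0.0258] -0.0252 0.0251 -0.0071 0.014
```

View pics/w13.png

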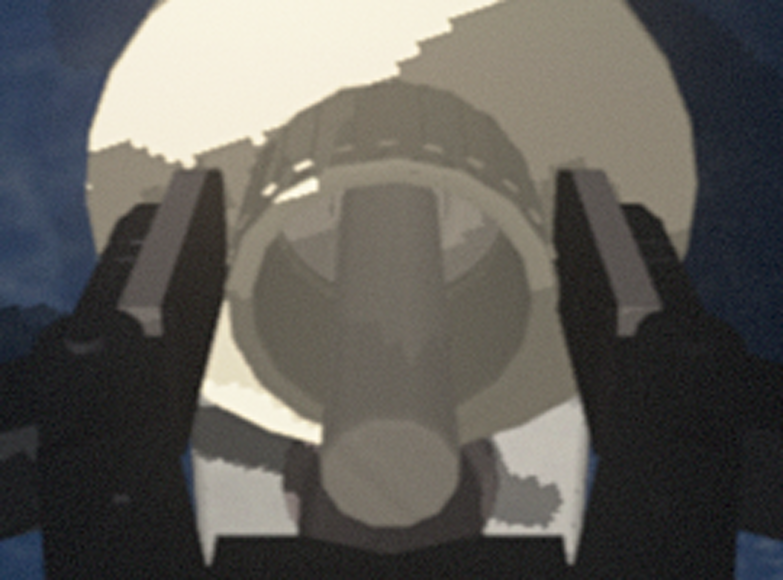

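The collar is centred between the pads: it spans columns 228–557 in the crop and the fingers 225–557. The stem is free inside it. Closing.

Call:
{"method": "send_rows", "body": {
  "series": [
    {"dx": 0,"dy": 0,"dz": 0,"ax": 0,"ay": 0,"az": 0,"gripper": 57},
    {"dx": 0,"dy": 0,"dz": 0,"ax": 0,"ay": 0,"az": 0,"gripper": 54},
    {"dx": 0,"dy": 0,"dz": 0,"ax": 0,"ay": 0,"az": 0,"gripper": 50},
    {"dx": 0,"dy": 0,"dz": 0,"ax": 0,"ay": 0,"az": 0,"gripper": 30},
    {"dx": 0,"dy": 0,"dz": 0,"ax": 0,"ay": 0,"az": 0,"gripper": 30},
    {"dx": 0,"dy": 0,"dz": 0,"ax": 0,"ay": 0,"az": 0,"gripper": 30}
  ],
  "newtons": 50
}}

```text
time: 20.85
eef_pos: [0.477, 0.0696, 0.0713]
tool_rot: [3.14, -0.003, -1.918]
contact_force: [-2.7, -0.1, 5.9]
finger_gap: 0.0443
```

Call:
{"method": "send_rows", "body": {
  "series": [
    {"dx": 0,"dy": 0,"dz": 0.03,"ax": 0,"ay": 0,"az": 0,"gripper": 30},
    {"dx": 0,"dy": 0,"dz": 0.08,"ax": 0,"ay": 0,"az": 0,"gripper": 30},
    {"dx": 0,"dy": 0,"dz": 0.15,"ax": 0,"ay": 0,"az": 0,"gripper": 30},
    {"dx": 0,"dy": 0,"dz": 0.25,"ax": 0,"ay": 0,"az": 0,"gripper": 30},
    {"dx": 0,"dy": 0,"dz": 0.35,"ax": 0,"ay": 0,"az": 0,"gripper": 30},
    {"dx": 0,"dy": 0,"dz": 0.45,"ax": 0,"ay": 0,"az": 0,"gripper": 30},
    {"dx": 0,"dy": 0,"dz": 0.55,"ax": 0,"ay": 0,"az": 0,"gripper": 30},
    {"dx": 0,"dy": 0,"dz": 0.65,"ax": 0,"ay": 0,"az": 0,"gripper": 30},
    {"dx": 0,"dy": 0,"dz": 0.65,"ax": 0,"ay": 0,"az": 0,"gripper": 30}
  ],
  "newtons": 50
}}

```text
time: 21.75
eef_pos: [0.4773, 0.0698, 0.0913]
tool_rot: [3.141, -0.002, -1.918]
contact_force: [0.0, 0.3, -1.2]
finger_gap: 0.0444
```

```bash
python3 chk.py .0895 14
```

```text
cover (np.int64(656), np.float64(0.0897), array([0.4751, 0.072 , 0.0492]))
wcover (np.int64(16466), np.float64(0.0896), array([0.476 , 0.0696, 0.0492]))
tilt [0.26778257 0.58252294]
tcover (np.int64(271), np.float64(0.0892), array([0.4761, 0.0705, 0.0486]))
21.75 [0.47733269 0.06976549 0.09127036] [ 1.79969872e+02 -1.17607975e-01 -1.09906391e+02] 0.044353211776177924 [ 0.01275181  0.28628262 -1.19738649] [ 0.00847564 -0.03311393 -0.01015954]
```

View pics/s14.png

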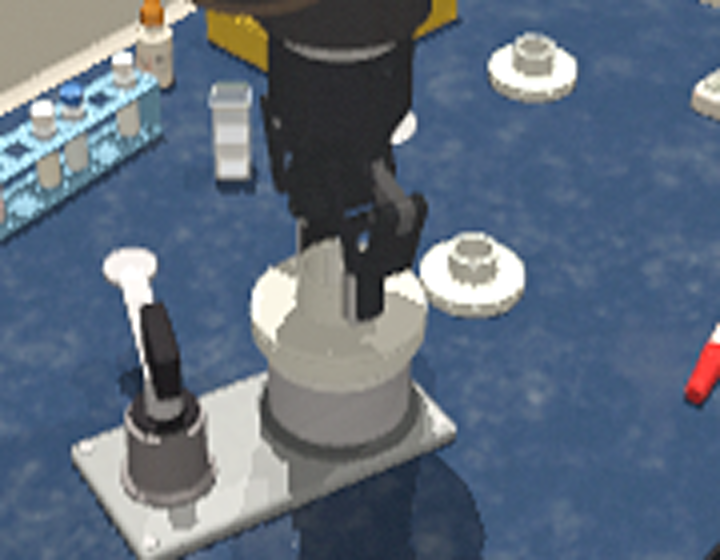

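The wrist load is 1.2 N, so only the cover is being lifted. Continuing to 10 cm.

Call:
{"method": "send_rows", "body": {
  "series": [
    {"dx": 0,"dy": 0,"dz": 0.1,"ax": 0,"ay": 0,"az": 0,"gripper": 30},
    {"dx": 0,"dy": 0,"dz": 0.3,"ax": 0,"ay": 0,"az": 0,"gripper": 30},
    {"dx": 0,"dy": 0,"dz": 0.5,"ax": 0,"ay": 0,"az": 0,"gripper": 30},
    {"dx": 0,"dy": 0,"dz": 0.75,"ax": 0,"ay": 0,"az": 0,"gripper": 30},
    {"dx": 0,"dy": 0,"dz": 1.0,"ax": 0,"ay": 0,"az": 0,"gripper": 30},
    {"dx": 0,"dy": 0,"dz": 1.3,"ax": 0,"ay": 0,"az": 0,"gripper": 30},
    {"dx": 0,"dy": 0,"dz": 1.6,"ax": 0,"ay": 0,"az": 0,"gripper": 30},
    {"dx": 0,"dy": 0,"dz": 1.9,"ax": 0,"ay": 0,"az": 0,"gripper": 30},
    {"dx": 0,"dy": 0,"dz": 2.2,"ax": 0,"ay": 0,"az": 0,"gripper": 30},
    {"dx": 0,"dy": 0,"dz": 2.45,"ax": 0,"ay": 0,"az": 0,"gripper": 30},
    {"dx": 0,"dy": 0,"dz": 2.6,"ax": 0,"ay": 0,"az": 0,"gripper": 30},
    {"dx": 0,"dy": 0,"dz": 2.67,"ax": 0,"ay": 0,"az": 0,"gripper": 30},
    {"dx": 0,"dy": 0,"dz": 2.67,"ax": 0,"ay": 0,"az": 0,"gripper": 30},
    {"dx": 0,"dy": 0,"dz": 2.67,"ax": 0,"ay": 0,"az": 0,"gripper": 30}
  ],
  "newtons": 50
}}

```text
time: 23.3
eef_pos: [0.4768, 0.0695, 0.1705]
tool_rot: [3.14, -0.003, -1.918]
contact_force: [-0.5, -0.2, -1.8]
finger_gap: 0.0446
```

```bash
python3 chk.py .170 15
python3 - <<'E'
from plant import env
from h import *
import cv2
p,d=env.snapshot("scene"); W=cloud(env.calibration("scene"),d); 
print("stem top",fit(W,d>0,.476,.072,.02,.118,.13))
print("flange",fit(W,d>0,.476,.072,.06,.061,.07))
m=(d>0)&(np.hypot(W[...,0]-.476,W[...,1]-.07)<.06)&(W[...,2]<.15)&(W[...,2]>.05); print(np.histogram(W[m][:,2],bins=np.arange(.05,.15,.005)))
cv2.imwrite("pics/t15z.png",cv2.resize(cv2.imread("pics/t15.png")[100:310,190:450],None,fx=2.8,fy=2.8))
E
```

```text
cover (np.int64(688), np.float64(0.1694), array([0.4743, 0.072 , 0.0489]))
wcover (np.int64(17015), np.float64(0.169), array([0.4755, 0.0694, 0.0492]))
tilt [0.24918904 0.77269532]
tcover (np.int64(343), np.float64(0.1689), array([0.4758, 0.0688, 0.0476]))
23.3 [0.47678884 0.06952784 0.17050696] [ 1.79906720e+02 -1.73618914e-01 -1.09921425e+02] 0.04464776854842329 [-0.53574086 -0.23166777 -1.82306305] [-0.00680024  0.02527247 -0.0046117 ]
stem top 4
flange (np.int64(687), np.float64(0.0651), array([0.4753, 0.0716, 0.0433]), array([0.4719, 0.0756]), ((0.47394198179244995, 0.07206641137599945), (0.08453939110040665, 0.08666058629751205), 38.85385513305664))
(array([ 65,  42, 337, 355,  15,  13,  11,  12,  13,  10,  11,  14,  12,
        10,   0,   0,   0,   0,   0]), array([0.05 , 0.055, 0.06 , 0.065, 0.07 , 0.075, 0.08 , 0.085, 0.09 ,
       0.095, 0.1  , 0.105, 0.11 , 0.115, 0.12 , 0.125, 0.13 , 0.135,
       0.14 , 0.145]))
```

View pics/s15.png

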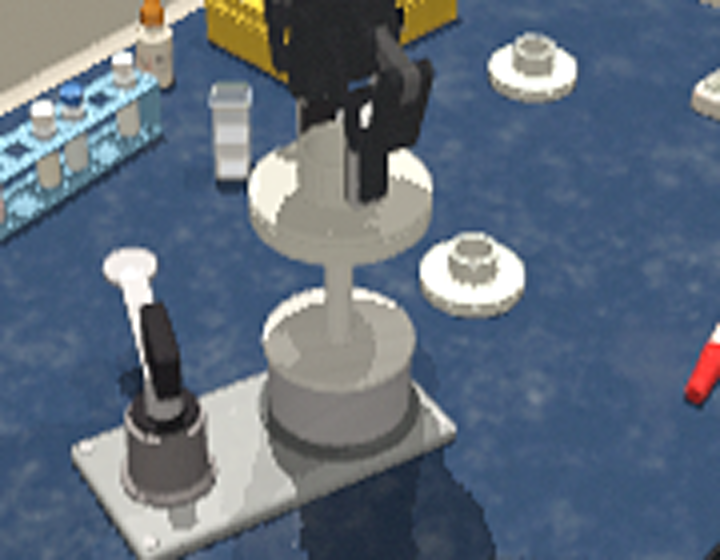

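View pics/t15z.png

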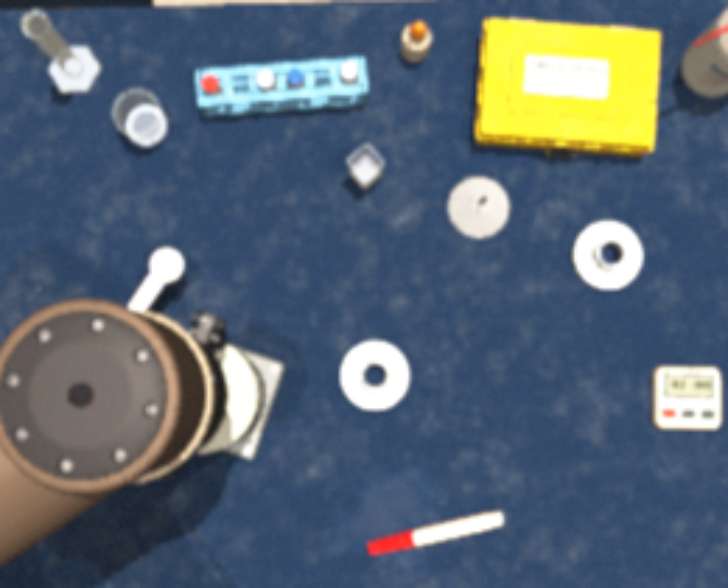

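The inner lid lies on the pot with its flange top at z≈0.065. The cover is held 99.5 mm higher, and the timer, funnel and cell stand where they were. Handing in.

```bash
python3 -c "
from plant import env
print(env.close_job())"
```

```text
the job is handed in; nothing more can be done
None
```

I pressed the knob about 8 mm and turned it to its end stop (about 1.31 rad). I let it spring back up with the guard arm clear of the pot. I then carried the nested lids by the stem and lowered them onto the pot until contact (about 7.5 N). Last, I lifted only the cover by its collar, and I handed the job in at about 23.5 s with it still held.

**Last checks:**
- **Cover:** it hangs about 99.5 mm above its seated height and within about 1 mm of centre. It reads level to about 0.8° in the wrist camera.
- **Inner lid:** its flange top is at 65 mm, the home height, and lies on the pot's centre to within about 1–2 mm. The scene camera got too few points to fit the stem's top, so I judged the stem from the picture only.
- **Load:** the wrist read 1.2–1.8 N while lifting, which fits the cover alone.
- **Bystanders:** the timer, funnel and sample cell show no visible movement in the top view.

**Disagreements:**
- The cameras differed by 2–3 mm in absolute position, so I relied on relative positions seen by the same camera.
- The gripper opening read about 13.5 mm on the 16 mm stem, but the hold was firm.
- The first move call was refused as invalid and moved nothing. It worked once every field was filled in.

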